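# Gauge the lamp stems, bin the rejects and pack the good one tight

### The job

Take the lamp stems one at a time: slide the shank into the stepped slot gauge from its open end as far as it goes without forcing it, then put that stem away upright before gauging the next; gauge all three, even the last. A stem too fat for the green go jaws goes in the red bin, one slim enough to slip in between the red no-go jaws goes in the yellow bin, and one that passes go and stops at no-go goes in the crate's empty bay, where the wooden block must then stand beside it to fill the leftover gap. Don't touch the tall glass lamp column, and leave the bench's other things where they are.

Things in the scene. Friction and masses are not known exactly. Their poses are not given: they have to be found in the camera images.
- stem_p: one of three look-alike loose lamp stems standing upright: a plain brass head 46 mm in diameter, from 36 to 86 mm above its foot, on a steel shank 36 mm long. The shank is 28, 35 or 42 mm in diameter; which stem has which is not told, the gauge decides. About 0.2 kg. Origin: centre of the foot; z up along the axis.
- stem_q: one of three look-alike loose lamp stems standing upright: a plain brass head 46 mm in diameter, from 36 to 86 mm above its foot, on a steel shank 36 mm long. The shank is 28, 35 or 42 mm in diameter; which stem has which is not told, the gauge decides. About 0.2 kg. Origin: centre of the foot; z up along the axis.
- stem_r: one of three look-alike loose lamp stems standing upright: a plain brass head 46 mm in diameter, from 36 to 86 mm above its foot, on a steel shank 36 mm long. The shank is 28, 35 or 42 mm in diameter; which stem has which is not told, the gauge decides. About 0.2 kg. Origin: centre of the foot; z up along the axis.
- gauge: fixed slot gauge, 82 mm long (x), 90 mm wide (y), 30 mm high, with a 6 mm base plate as the slot's floor; the slot is open above. Origin: centre of the underside; +x points into the slot, which is open at x = -41 mm and closed at +29. Slide a stem in with its axis at y = 0 and its foot between 6 and 24 mm above the table. A few newtons are enough; a much harder push can force a stem past.
- mouth (a point): middle of the gauge's open mouth at the jaws' top (30 mm high), axes as the gauge's. From here the green go jaws, 38.5 mm apart, run 34 mm into the slot. The axis of a 42 mm shank stops 8 mm short of the mouth (gauge x = -49 mm).
- step (a point): middle of the no-go step at the jaws' top, axes as the gauge's. From here the red no-go jaws, 31.5 mm apart, run 36 mm to the closed end. The axis of a 35 mm shank stops 8 mm short of the step (gauge x = -15 mm); a 28 mm shank passes it, its axis coming to rest at gauge x = +15 mm at the closed end.
- red_bin: fixed open red plastic bin, outside 100 x 100 mm and 48 mm high, walls and floor 5 mm. Origin: centre of the underside, z up.
- yellow_bin: fixed open yellow plastic bin, outside 100 x 100 mm and 48 mm high, walls and floor 5 mm. Origin: centre of the underside, z up.
- crate: fixed plywood packing crate, outside 118 x 118 mm, 48 mm high, floor 5 mm. Its +y half is already packed (cardboard and glass tubes, none above 46 mm); its -y half is the empty bay. Origin: centre of the underside, z up.
- bay (a point): centre of the floor of the crate's empty bay, axes as the crate's. The bay is 106 mm long (x), 53 mm wide (y) and 43 mm deep; a stem standing at one end and the block at the other fill it with about 8 mm to spare along x.
- block: loose light wooden block, 52 mm (x) x 44 mm (y) x 84 mm high (z), about 0.11 kg, standing up. Origin: centre of its underside. It fits the bay with its 52 mm side along the bay.
- column: fixed tall glass lamp column, 30 mm diameter, 246 mm high, cap 38 mm, on a 90 mm brass foot. Origin: centre of the underside. Not to be touched.
- oil: bystander, loose: amber bottle, 28 mm diameter, 85 mm tall, upright amid the stems; origin at its underside or handle, to be left alone
- lampfoot: bystander, loose: brass lamp foot, disc 84 mm diameter, 40 mm high at its centre; origin at its underside or handle, to be left alone
- candlecup: bystander, loose: copper candle cup, 54 mm diameter, 44 mm high; origin at its underside or handle, to be left alone
- socket: bystander, loose: white ceramic lamp socket on a 48 mm black disc, 57 mm high; origin at its underside or handle, to be left alone
- driver: bystander, loose: screwdriver 190 mm long lying flat (under 40 mm high); origin at its underside or handle, to be left alone
- jar: bystander, loose: glass jar with steel cap, 60 mm diameter, 75 mm high; origin at its underside or handle, to be left alone
- wrench: bystander, loose: wrench 150 mm long lying flat (under 20 mm high); origin at its underside or handle, to be left alone
Mind the look-alikes: they are no part of the job. What is shaped like the stem_r but blue or purple is not meant.

How it is judged:
On the way, in this order (a step that is already met when the one before it is completed fails the run):
1. a first stem is slid into the gauge as far as it goes (((x of stem_p in the frame of gauge between 0.004 and 0.022 m and y of stem_p in the frame of gauge between -0.006 and 0.006 m and z of stem_p in the frame of gauge between -0.002 and 0.024 m and angle between stem_p's own z axis and vertical below 0.2 rad) or (x of stem_q in the frame of gauge between -0.057 and -0.042 m and y of stem_q in the frame of gauge between -0.006 and 0.006 m and z of stem_q in the frame of gauge between -0.002 and 0.024 m and angle between stem_q's own z axis and vertical below 0.2 rad) or (x of stem_r in the frame of gauge between -0.021 and -0.007 m and y of stem_r in the frame of gauge between -0.006 and 0.006 m and z of stem_r in the frame of gauge between -0.002 and 0.024 m and angle between stem_r's own z axis and vertical below 0.2 rad))), for 0.1 s.
2. with that stem put away in its right place, a second is slid into the gauge as far as it goes ((((x of stem_p in the frame of gauge between 0.004 and 0.022 m and y of stem_p in the frame of gauge between -0.006 and 0.006 m and z of stem_p in the frame of gauge between -0.002 and 0.024 m and angle between stem_p's own z axis and vertical below 0.2 rad) and (x of stem_q in the frame of red_bin between -0.035 and 0.035 m and y of stem_q in the frame of red_bin between -0.035 and 0.035 m and z of stem_q in the frame of red_bin between -0.004 and 0.012 m and angle between stem_q's own z axis and vertical below 0.15 rad and linear speed of stem_q below 0.03 m/s)) or ((x of stem_p in the frame of gauge between 0.004 and 0.022 m and y of stem_p in the frame of gauge between -0.006 and 0.006 m and z of stem_p in the frame of gauge between -0.002 and 0.024 m and angle between stem_p's own z axis and vertical below 0.2 rad) and (x of stem_r in the frame of bay between -0.048 and 0.048 m and y of stem_r in the frame of bay between -0.014 and 0.014 m and z of stem_r in the frame of bay between -0.004 and 0.008 m and angle between stem_r's own z axis and vertical below 0.15 rad and linear speed of stem_r below 0.03 m/s)) or ((x of stem_q in the frame of gauge between -0.057 and -0.042 m and y of stem_q in the frame of gauge between -0.006 and 0.006 m and z of stem_q in the frame of gauge between -0.002 and 0.024 m and angle between stem_q's own z axis and vertical below 0.2 rad) and (x of stem_p in the frame of yellow_bin between -0.035 and 0.035 m and y of stem_p in the frame of yellow_bin between -0.035 and 0.035 m and z of stem_p in the frame of yellow_bin between -0.004 and 0.012 m and angle between stem_p's own z axis and vertical below 0.15 rad and linear speed of stem_p below 0.03 m/s)) or ((x of stem_q in the frame of gauge between -0.057 and -0.042 m and y of stem_q in the frame of gauge between -0.006 and 0.006 m and z of stem_q in the frame of gauge between -0.002 and 0.024 m and angle between stem_q's own z axis and vertical below 0.2 rad) and (x of stem_r in the frame of bay between -0.048 and 0.048 m and y of stem_r in the frame of bay between -0.014 and 0.014 m and z of stem_r in the frame of bay between -0.004 and 0.008 m and angle between stem_r's own z axis and vertical below 0.15 rad and linear speed of stem_r below 0.03 m/s)) or ((x of stem_r in the frame of gauge between -0.021 and -0.007 m and y of stem_r in the frame of gauge between -0.006 and 0.006 m and z of stem_r in the frame of gauge between -0.002 and 0.024 m and angle between stem_r's own z axis and vertical below 0.2 rad) and (x of stem_p in the frame of yellow_bin between -0.035 and 0.035 m and y of stem_p in the frame of yellow_bin between -0.035 and 0.035 m and z of stem_p in the frame of yellow_bin between -0.004 and 0.012 m and angle between stem_p's own z axis and vertical below 0.15 rad and linear speed of stem_p below 0.03 m/s)) or ((x of stem_r in the frame of gauge between -0.021 and -0.007 m and y of stem_r in the frame of gauge between -0.006 and 0.006 m and z of stem_r in the frame of gauge between -0.002 and 0.024 m and angle between stem_r's own z axis and vertical below 0.2 rad) and (x of stem_q in the frame of red_bin between -0.035 and 0.035 m and y of stem_q in the frame of red_bin between -0.035 and 0.035 m and z of stem_q in the frame of red_bin between -0.004 and 0.012 m and angle between stem_q's own z axis and vertical below 0.15 rad and linear speed of stem_q below 0.03 m/s)))), for 0.1 s.
3. with two stems put away in their right places, the third is slid into the gauge as far as it goes ((((x of stem_p in the frame of gauge between 0.004 and 0.022 m and y of stem_p in the frame of gauge between -0.006 and 0.006 m and z of stem_p in the frame of gauge between -0.002 and 0.024 m and angle between stem_p's own z axis and vertical below 0.2 rad) and (x of stem_q in the frame of red_bin between -0.035 and 0.035 m and y of stem_q in the frame of red_bin between -0.035 and 0.035 m and z of stem_q in the frame of red_bin between -0.004 and 0.012 m and angle between stem_q's own z axis and vertical below 0.15 rad and linear speed of stem_q below 0.03 m/s) and (x of stem_r in the frame of bay between -0.048 and 0.048 m and y of stem_r in the frame of bay between -0.014 and 0.014 m and z of stem_r in the frame of bay between -0.004 and 0.008 m and angle between stem_r's own z axis and vertical below 0.15 rad and linear speed of stem_r below 0.03 m/s)) or ((x of stem_q in the frame of gauge between -0.057 and -0.042 m and y of stem_q in the frame of gauge between -0.006 and 0.006 m and z of stem_q in the frame of gauge between -0.002 and 0.024 m and angle between stem_q's own z axis and vertical below 0.2 rad) and (x of stem_p in the frame of yellow_bin between -0.035 and 0.035 m and y of stem_p in the frame of yellow_bin between -0.035 and 0.035 m and z of stem_p in the frame of yellow_bin between -0.004 and 0.012 m and angle between stem_p's own z axis and vertical below 0.15 rad and linear speed of stem_p below 0.03 m/s) and (x of stem_r in the frame of bay between -0.048 and 0.048 m and y of stem_r in the frame of bay between -0.014 and 0.014 m and z of stem_r in the frame of bay between -0.004 and 0.008 m and angle between stem_r's own z axis and vertical below 0.15 rad and linear speed of stem_r below 0.03 m/s)) or ((x of stem_r in the frame of gauge between -0.021 and -0.007 m and y of stem_r in the frame of gauge between -0.006 and 0.006 m and z of stem_r in the frame of gauge between -0.002 and 0.024 m and angle between stem_r's own z axis and vertical below 0.2 rad) and (x of stem_p in the frame of yellow_bin between -0.035 and 0.035 m and y of stem_p in the frame of yellow_bin between -0.035 and 0.035 m and z of stem_p in the frame of yellow_bin between -0.004 and 0.012 m and angle between stem_p's own z axis and vertical below 0.15 rad and linear speed of stem_p below 0.03 m/s) and (x of stem_q in the frame of red_bin between -0.035 and 0.035 m and y of stem_q in the frame of red_bin between -0.035 and 0.035 m and z of stem_q in the frame of red_bin between -0.004 and 0.012 m and angle between stem_q's own z axis and vertical below 0.15 rad and linear speed of stem_q below 0.03 m/s)))), for 0.1 s.
At the end, for the whole second after the job is handed in: The 42 mm stem stands upright (within 0.15 rad) on the floor of the red bin, the 28 mm stem on that of the yellow bin, the 35 mm stem on the floor of the crate's bay, and the block stands on the bay's floor beside it (within 0.12 rad of upright); all at rest and released (x of stem_p in the frame of yellow_bin between -0.035 and 0.035 m and y of stem_p in the frame of yellow_bin between -0.035 and 0.035 m and z of stem_p in the frame of yellow_bin between -0.004 and 0.012 m and angle between each of stem_p, stem_q, stem_r's own z axis and vertical below 0.15 rad and linear speed of each of stem_p, stem_q, stem_r, block below 0.03 m/s and x of stem_q in the frame of red_bin between -0.035 and 0.035 m and y of stem_q in the frame of red_bin between -0.035 and 0.035 m and z of stem_q in the frame of red_bin between -0.004 and 0.012 m and x of stem_r in the frame of bay between -0.048 and 0.048 m and y of stem_r in the frame of bay between -0.014 and 0.014 m and z of stem_r in the frame of bay between -0.004 and 0.008 m and x of block in the frame of bay between -0.04 and 0.04 m and y of block in the frame of bay between -0.01 and 0.01 m and z of block in the frame of bay between -0.004 and 0.008 m and angle between block's own z axis and vertical below 0.12 rad); the robot touches nothing.
It fails at once if a stem is forced past the gauge jaws that should stop it ((x of stem_q in the frame of gauge between -0.04 and 0.03 m and y of stem_q in the frame of gauge between -0.02 and 0.02 m and z of stem_q in the frame of gauge below 0.02 m) or (x of stem_r in the frame of gauge between -0.005 and 0.03 m and y of stem_r in the frame of gauge between -0.02 and 0.02 m and z of stem_r in the frame of gauge below 0.02 m)).
It fails at once if the glass lamp column is touched (contact force between column and anything else above 0.5 N).
It fails at once if a bystander is shifted by more than 25 mm (distance of any of oil, lampfoot, candlecup, socket, driver, jar, wrench from where it was at the start of the episode above 0.025 m).
It also fails if it takes over 72 s, if anything falls off the work surface, if the arm or the gripper's body presses on something with over 40 N, if the wrist force passes 120 N, or if a joint passes its speed limit or range.

### The arm

A 7-joint arm with a two-finger parallel gripper is mounted at the origin on the work surface. World frame = base frame: x ahead of the robot, y to its left, z up, the work surface at z = 0. Lengths are in m, angles in rad, forces in N, time in s.
With the tool pointing down it reaches from about 0.4 to 0.875 m from the base axis. Payload 19.3 kg.
Tool frame: the origin (TCP) lies at the very end of the fingers, on their centre line; the grasp point (between the pads) lies 19 mm behind it; z points along the fingers, x is the direction in which the jaws open and shut, and the axes are right-handed (so a half turn about z gives the same grasp; the last joint's range is limited). The gripper opens to 85 mm and grips with 20 to 120 N. Pads are 22 mm wide; open, the fingers measure 114 mm over their backs; the gripper's body (76 mm by 85 mm) begins 54 mm behind the grasp point. The pads swing forward as they close: fully open they stand 13 mm farther back than shut.
Start: joints at [1.071, 0.521, -0.036, 1.599, 0.021, 1.021, -0.113], TCP at [0.26, -0.568, 0.201] pointing down, gripper open.
Joint ranges: [-2.91, 2.91], [-0.3, 2.13], [-1.5, 1.42], [0.17, 2.43], [-1.26, 4.41], [0.16, 1.93], [-2.52, 2.52]. Speed limits (rad/s): [1.89, 1.89, 2.39, 2.39, 3.01, 3.01, 3.01].

### API

Orientations are given as [roll, pitch, yaw] about the fixed x, y, z axes, in that order (R = Rz(yaw) Ry(pitch) Rx(roll)).
In Python, from workcell import bot gives the robot as it stands.
- The arm moves only by the tool jog_arm, never from a script. Its argument "increments" is a list of rows, each an object of numbers: "wx", "wy", "wz": the turn, a rotation vector about the tool's x, y, z in degrees; "x", "y", "z": the shift along the tool's x, y, z in cm; "claw": the opening in per cent of the stroke, from 0 (shut) to 100 (fully open). A call has 1 to 10 rows; each row is the pose to reach, as a shift and turn from the pose measured when the call began, along the tool's axes at that moment; what a row does not reach only later rows make up. A row lasts 1/8 s, in which the tool goes at most 62.5 mm and 10.7 degrees, less where a joint would pass 70% of its speed; a pose out of reach is approached as far as the arm can. A call with a gripper value outside its range is refused whole. The fingers move at their own pace and stop on an object; "squeeze" is the grip in N (left out, the last holds). Time passes only in rows, so rows that repeat a pose let the fingers close. It gives the time, the measured TCP pose, the force and the opening at its end, in the units of the state.
- bot.observe(): the state, without advancing time (a new reading comes with each control period).
- bot.grab_frame(name): name is "side" or "top"; returns a dict with "pixels" (420x560x3 uint8, red, green, blue), "fov_y" (degrees; the focal length in pixels is half the picture's height over the tangent of half this angle, whatever the lens; pixels are square), "cx", "cy" (the principal point, pixels), "k1" (the pictures are not rectified: a ray, as slopes to the right and down, at radius r is drawn at 1 + k1 r^2 times it, then the intrinsics apply), "origin" and "orientation" of the camera in the world. Camera axes: x right, y down, z forward; pixel columns grow to the right and rows downward; lengths in m; the calibration is good to about 2 mm. A picture is of the moment at which its call begins. There is no depth.
- bot.job_done(): hands the job in, once; it reports no verdict.
The state is a dict: "clock": time; "qpos": joint angles; "qd": joint speeds; "joint_efforts": joint torques, N m; "position": TCP position; "tool_rot": TCP orientation; "force": force on the tool from outside, world axes, zero at the start; "moment": the same for the moment, N m; "grip_width": finger opening in m.
Only numpy, scipy, OpenCV 4.12 (cv2) and the standard library are available. Lean on these libraries where they do the work, as an engineer would, in place of code of your own. Each camera call takes 0.05 s, during which the arm holds its last target.

## Working session

There is one attempt and no reset: what is moved stays moved. The work goes in short steps, Python scripts to look and compute and a tool call to move; the robot and the scene stay as the last step left them, time stands still between calls to the robot, and variables do not carry over. Pictures are saved under pics/ and viewed, and the job is handed in when it is done.

Besides the shell and the picture viewer there is one more tool, called after "Call:" by a JSON object that holds its "fn" and its "kwargs". jog_arm: Moves the arm, as the interface text tells. Its arguments: {"type":"object","properties":{"increments":{"type":"array","items":{"type":"object","properties":{"wx":{"type":"number"},"wy":{"type":"number"},"wz":{"type":"number"},"x":{"type":"number"},"y":{"type":"number"},"z":{"type":"number"},"claw":{"type":"number"}}}},"squeeze":{"type":"number"}},"required":["increments"]}

```bash
ls; mkdir -p pics
cat > h.py <<'E'
import numpy as np, cv2
from workcell import bot
from scipy.spatial.transform import Rotation as R
def cam(f):
    h=f["pixels"].shape[0]; fl=h/2/np.tan(np.radians(f["fov_y"])/2)
    o=np.array(f["orientation"],float)
    Rm=R.from_euler('xyz',o).as_matrix() if o.size==3 else (o if o.shape==(3,3) else R.from_quat(o).as_matrix())
    return fl,f["cx"],f["cy"],f["k1"],np.array(f["origin"],float),Rm
def unproj(c,u,v,z):
    fl,cx,cy,k1,o,Rm=c
    a=np.array([(u-cx)/fl,(v-cy)/fl]); s=a.copy()
    for _ in range(30): s=a/(1+k1*(s@s))
    d=Rm@np.array([s[0],s[1],1.]); t=(z-o[2])/d[2]; return o+t*d
def proj(c,p):
    fl,cx,cy,k1,o,Rm=c
    q=Rm.T@(np.array(p,float)-o); s=q[:2]/q[2]; s=s*(1+k1*(s@s)); return s*fl+[cx,cy]
def save(f,name,crop=None,scale=1):
    im=f["pixels"][:,:,::-1]
    if crop: u0,v0,u1,v1=crop; im=im[v0:v1,u0:u1]
    if scale!=1: im=cv2.resize(im,None,fx=scale,fy=scale,interpolation=cv2.INTER_CUBIC)
    cv2.imwrite("pics/"+name,im)
E
python3 - <<'E'
from h import *
import pickle
for n in("top","side"):
    f=bot.grab_frame(n); pickle.dump(f,open(n+"0.pkl","wb"))
    save(f,n+"0.png"); print({k:v for k,v in f.items() if k!="pixels"})
print(bot.observe())
E
```

```text
pics
{'fov_y': 50.75100820700443, 'cx': 276.439264831418, 'cy': 206.1963382480925, 'k1': -0.06312680412103863, 'origin': array([ 0.42102669, -0.0359306 ,  1.12834658]), 'orientation': array([-3.02054749e+00,  1.22395340e-03, -1.58250043e+00])}
{'fov_y': 46.19219844775998, 'cx': 275.547111715153, 'cy': 211.28456073762112, 'k1': -0.07570314680818511, 'origin': array([0.50502567, 1.09684479, 0.81831366]), 'orientation': array([-2.16767681e+00, -1.54848221e-04, -3.11106593e+00])}
{'clock': 0.1, 'qpos': array([ 1.07082428,  0.52194455, -0.036286  ,  1.59990334,  0.0211884 ,
        1.02107774, -0.11279252]), 'qd': array([-0.00014115, -0.00101801, -0.00021646, -0.00177162, -0.00154914,
       -0.00019103, -0.00015191]), 'joint_efforts': array([ 4.87631405e-03, -9.28465819e+01,  1.98440641e+00, -3.70523000e+01,
        1.81253662e-02,  5.31374637e-03,  7.77495461e-05]), 'position': array([ 0.2602413 , -0.56791462,  0.20080697]), 'tool_rot': array([ 3.14151789e+00,  9.45569381e-04, -1.14107068e+00]), 'force': array([-0.6430678 , -0.385373  , -0.32441834]), 'moment': array([ 0.04596931, -0.01137096, -0.05160429]), 'grip_width': 0.0855979097537309}
```

View pics/top0.png

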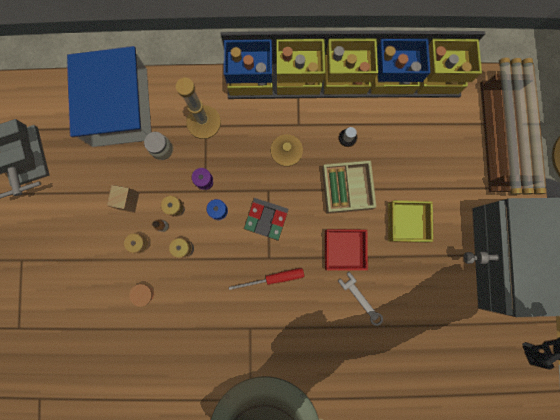

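View pics/side0.png

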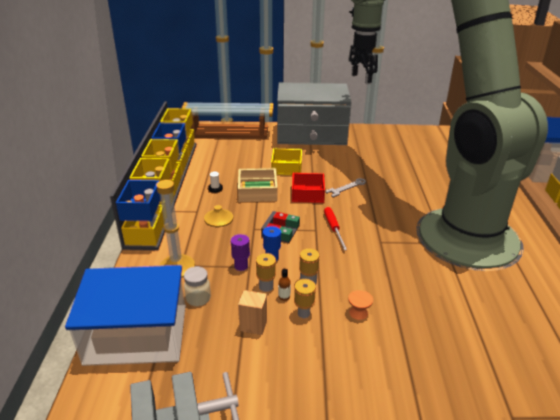

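The top view has three brass heads at (171,206), (134,243) and (179,248). Look-alikes that aren't part of the job: blue (216,209), purple (202,178) and the copper cup (140,295). The oil bottle is at (160,226) between the stems. The gauge is at (266,219), the block at (122,197), the crate at (349,187), the red bin at (346,250) and the yellow bin at (412,222). Next: close crops.

Run:
```python
from h import *
import pickle
f=pickle.load(open("top0.pkl","rb"))
save(f,"c1.png",(95,160,235,265),5); save(f,"c2.png",(235,190,300,250),9); save(f,"c3.png",(310,150,445,280),4.5)
```

```text
(no output)
```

View pics/c1.png

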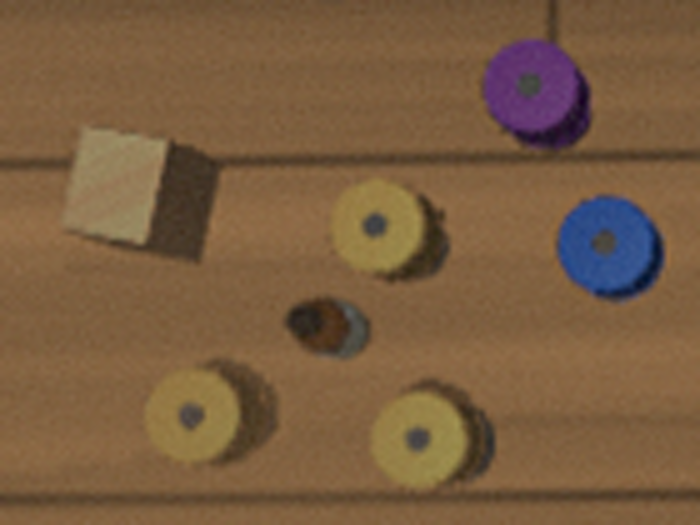

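View pics/c2.png

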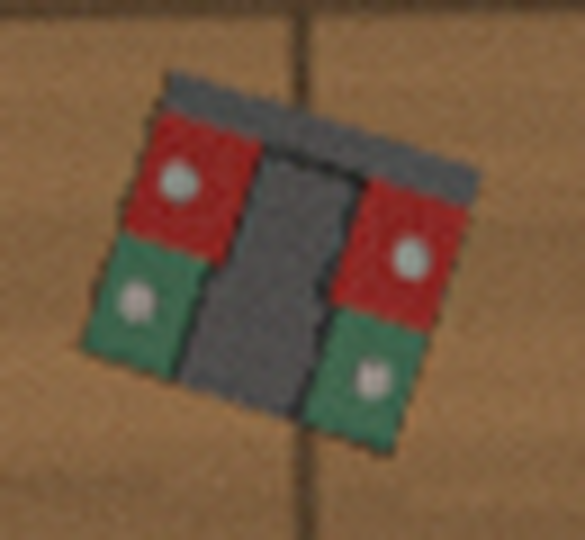

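View pics/c3.png

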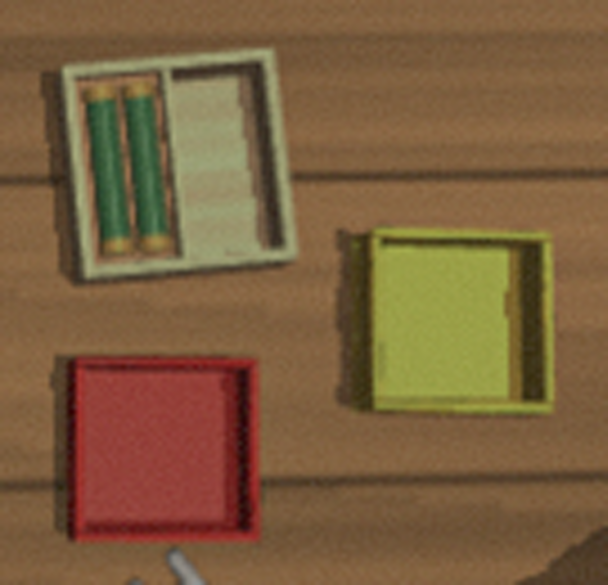

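```bash
cat >> h.py <<'E'
from scipy.optimize import least_squares
def fitrect(c,pix,z,lx,ly,yaw0):
    """pix: 4 corners in order (+,+),(+,-),(-,-),(-,+) in object frame"""
    S=np.array([[1,1],[1,-1],[-1,-1],[-1,1]])*[lx/2,ly/2]
    ctr=np.mean([unproj(c,*p,z)[:2] for p in pix],0)
    def res(q):
        cs,sn=np.cos(q[2]),np.sin(q[2])
        return np.concatenate([proj(c,[q[0]+cs*a-sn*b,q[1]+sn*a+cs*b,z])-p for (a,b),p in zip(S,pix)])
    r=least_squares(res,[*ctr,yaw0]); return r.x,np.abs(r.fun).max()
def un(cr,u0,v0,s): return [(u0+(a+.5)/s-.5,v0+(b+.5)/s-.5) for a,b in cr]
E
python3 - <<'E'
from h import *
import pickle
f=pickle.load(open("top0.pkl","rb")); c=cam(f); np.set_printoptions(precision=4,suppress=True)
print("gauge",fitrect(c,un([(168,70),(482,175),(395,455),(80,345)],235,190,9),.03,.082,.09,-.34))
k=(310,150,4.5)
print("red",fitrect(c,un([(70,358),(259,358),(260,539),(70,540)],*k),.048,.1,.1,0))
print("yel",fitrect(c,un([(375,228),(552,231),(553,412),(372,409)],*k),.048,.1,.1,0))
print("crate",fitrect(c,un([(62,66),(274,48),(297,260),(82,280)],*k),.048,.118,.118,0))
print("block",fitrect(c,un([(82,126),(168,143),(148,245),(64,231)],95,160,5),.084,.052,.044,0))
for n,p in dict(A=(377,226),B=(192,416),C=(418,438),blue=(607,246),purple=(530,88)).items():
    print(n,unproj(c,*un([p],95,160,5)[0],.086))
print("oil",unproj(c,*un([(305,322)],95,160,5)[0],.085))
for n,p,z in [("col",(187,86),.246),("colfoot",(204,123),.02),("jar",(155,143),.075),("foot",(287,148),.04),("sock",(350,132),.057),("cup",(140,294),.044),("driver",(285,277),.02),("drtip",(232,288),.01)]:
    print(n,unproj(c,*p,z))
print(proj(c,[0,0,.0]))
s=cam(pickle.load(open("side0.pkl","rb")))
for n,p in dict(A=(265.5,261),B=(305,288),C=(309,256)).items(): print(n,unproj(s,*p,.086))
E
```

```text
gauge (array([ 0.524 , -0.0093, -0.3292]), np.float64(0.6863762523150854))
red (array([ 0.4449, -0.2048, -0.0187]), np.float64(0.7785837297514604))
yel (array([ 0.5127, -0.3709, -0.0414]), np.float64(0.5382494274396095))
crate (array([ 0.6012, -0.2173,  0.0729]), np.float64(0.43909703334460914))
block (array([ 0.5753,  0.3451, -0.1678]), np.float64(0.669386098130758))
A [0.5542 0.2173 0.086 ]
B [0.4646 0.3042 0.086 ]
C [0.4533 0.1963 0.086 ]
blue [0.5433 0.1074 0.086 ]
purple [0.62   0.1448 0.086 ]
oil [0.5088 0.2513 0.085 ]
col [0.7839 0.1481 0.246 ]
colfoot [0.7753 0.149  0.02  ]
jar [0.709  0.2602 0.075 ]
foot [ 0.7008 -0.0645  0.04  ]
sock [ 0.7358 -0.222   0.057 ]
cup [0.3419 0.298  0.044 ]
driver [ 0.3789 -0.0553  0.02  ]
drtip [0.3527 0.0772 0.01  ]
[264.3834 431.9266]
A [0.5547 0.2242 0.086 ]
B [0.4653 0.3119 0.086 ]
C [0.454  0.2031 0.086 ]
```

Run:
```python
from h import *
import pickle
f=pickle.load(open("side0.pkl","rb"))
save(f,"s1.png",(220,220,330,330),5); save(f,"s2.png",(250,200,310,250),10)
f=pickle.load(open("top0.pkl","rb"))
save(f,"s3.png",(110,190,200,260),7)
```

```text
(no output)
```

View pics/s1.png

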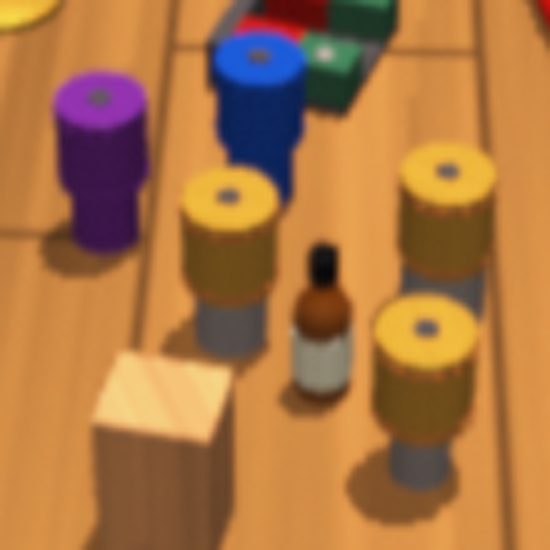

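View pics/s2.png

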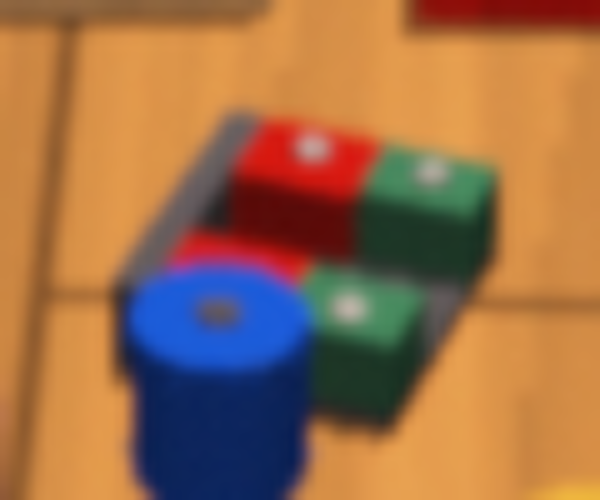

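Run:
```python
from h import *
import pickle
np.set_printoptions(precision=4,suppress=True)
c=cam(pickle.load(open("top0.pkl","rb")));s=cam(pickle.load(open("side0.pkl","rb")))
for n,p in dict(A=(229,197),B=(427,328),C=(448,171)).items(): print(n,unproj(s,*un([p],220,220,5)[0],.086))
T=dict(redL=(179,182),redR=(411,259),grL=(137,301),grR=(373,380))
S=dict(redR=(313,148),grR=(432,172),grL=(349,308))
for n in T:
    print(n,unproj(c,*un([T[n]],235,190,9)[0],.031), unproj(s,*un([S[n]],250,200,10)[0],.031) if n in S else "")
```

```text
A [0.5553 0.2171 0.086 ]
B [0.4652 0.3031 0.086 ]
C [0.4533 0.1949 0.086 ]
redL [0.5462 0.0188 0.031 ] 
redR [ 0.524  -0.0452  0.031 ] [ 0.5249 -0.0463  0.031 ]
grL [0.5132 0.0306 0.031 ] [0.5135 0.0293 0.031 ]
grR [ 0.4906 -0.0343  0.031 ] [ 0.4913 -0.0354  0.031 ]
```

View pics/s3.png

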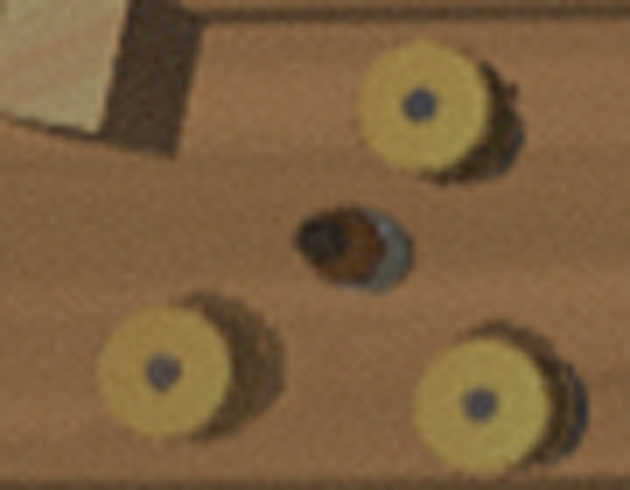

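```bash
cat >> h.py <<'E'
G0=np.array([.5246,-.0099]); GY=-.33
def G(x,y=0): return G0+x*np.array([np.cos(GY),np.sin(GY)])+y*np.array([-np.sin(GY),np.cos(GY)])
def rows(wps):
    """wps: (x,y,z,yaw) -> rows in tool axes from the present pose"""
    o=bot.observe(); Rm=R.from_euler('xyz',o["tool_rot"]).as_matrix(); p=np.array(o["position"])
    print("now",np.round(p,4),"rot",np.round(o["tool_rot"],3),"F",np.round(o["force"],1),"w",round(o["grip_width"],4),"t",o["clock"],"q",np.round(o["qpos"],2))
    for x,y,z,yaw in wps:
        d=Rm.T@(np.array([x,y,z])-p)*100
        Rt=R.from_euler('xyz',[np.pi,0,yaw]).as_matrix()
        w=np.degrees(R.from_matrix(Rm.T@Rt).as_rotvec())
        print("x %.2f y %.2f z %.2f  wx %.1f wy %.1f wz %.1f"%(*d,*w))
E
python3 - <<'E'
from h import *
rows([(.42,-.35,.2,-.6),(.48,-.15,.2,.1),(.4533,.1956,.17,1.241)])
E
```

```text
now [ 0.2602 -0.5679  0.2008] rot [ 3.142e+00  1.000e-03 -1.141e+00] F [-0.6 -0.4 -0.3] w 0.0856 t 0.1 q [ 1.07  0.52 -0.04  1.6   0.02  1.02 -0.11]
x -13.15 y -23.60 z 0.09  wx -0.0 wy 0.1 wz -31.0
x -28.84 y -37.39 z 0.11  wx -0.0 wy 0.0 wz -71.1
x -61.36 y -49.36 z 3.14  wx -0.1 wy 0.0 wz -136.5
```

Call:
{"fn": "jog_arm", "kwargs": {"increments": [{"x": -3.3, "y": -5.9, "wz": -10}, {"x": -6.6, "y": -11.8, "wz": -20}, {"x": -9.9, "y": -17.7, "wz": -30}, {"x": -13.1, "y": -23.6, "wz": -40}, {"x": -17, "y": -27, "wz": -50}, {"x": -21, "y": -30.5, "wz": -60}, {"x": -25, "y": -34, "wz": -70}, {"x": -28.8, "y": -37.4, "wz": -80}, {"x": -34, "y": -39, "wz": -90}, {"x": -39, "y": -41, "wz": -100}]}}

```text
schema error: expected keys wx, wy, wz, x, y, z, claw
```

Run:
```python
from h import *
rows([(.4533,.1956,.17,1.241),(.4533,.1956,.047,1.241)])
```

```text
now [ 0.2602 -0.5679  0.2008] rot [ 3.142e+00  1.000e-03 -1.141e+00] F [-0.6 -0.4 -0.3] w 0.0856 t 0.1 q [ 1.07  0.52 -0.04  1.6   0.02  1.02 -0.11]
x -61.36 y -49.36 z 3.14  wx -0.1 wy 0.0 wz -136.5
x -61.35 y -49.36 z 15.44  wx -0.1 wy 0.0 wz -136.5
```

All keys required.

Call:
{"fn": "jog_arm", "kwargs": {"increments": [{"x": -3.3, "y": -5.9, "z": 0, "wx": 0, "wy": 0, "wz": -10, "claw": 100}, {"x": -6.6, "y": -11.8, "z": 0, "wx": 0, "wy": 0, "wz": -20, "claw": 100}, {"x": -9.9, "y": -17.7, "z": 0, "wx": 0, "wy": 0, "wz": -30, "claw": 100}, {"x": -13.1, "y": -23.6, "z": 0, "wx": 0, "wy": 0, "wz": -40, "claw": 100}, {"x": -17, "y": -27, "z": 0, "wx": 0, "wy": 0, "wz": -50, "claw": 100}, {"x": -21, "y": -30.5, "z": 0, "wx": 0, "wy": 0, "wz": -60, "claw": 100}, {"x": -25, "y": -34, "z": 0, "wx": 0, "wy": 0, "wz": -70, "claw": 100}, {"x": -28.8, "y": -37.4, "z": 0, "wx": 0, "wy": 0, "wz": -80, "claw": 100}, {"x": -34, "y": -39, "z": 0, "wx": 0, "wy": 0, "wz": -90, "claw": 100}, {"x": -39, "y": -41, "z": 0, "wx": 0, "wy": 0, "wz": -100, "claw": 100}], "squeeze": 30}}

```text
clock: 1.35
position: [0.4699, -0.0409, 0.201]
tool_rot: [-3.14, 0.0, 0.61]
force: [0.6, -1.1, -0.1]
grip_width: 0.0853
```

Run:
```python
from h import *
rows([(.4533,.1956,.17,1.241),(.4533,.1956,.047,1.241)])
```

```text
now [ 0.4699 -0.0409  0.201 ] rot [-3.14  0.    0.61] F [ 0.6 -1.1 -0.1] w 0.0853 t 1.35 q [ 0.46  0.33 -0.62  1.97  0.24  0.92  0.33]
x 12.19 y -20.33 z 3.12  wx -0.1 wy -0.0 wz -36.2
x 12.19 y -20.32 z 15.42  wx -0.1 wy -0.0 wz -36.2
```

Call:
{"fn": "jog_arm", "kwargs": {"increments": [{"x": 3, "y": -5, "z": 0.5, "wx": 0, "wy": 0, "wz": -10, "claw": 80}, {"x": 6, "y": -10, "z": 1, "wx": 0, "wy": 0, "wz": -20, "claw": 80}, {"x": 9, "y": -15, "z": 2, "wx": 0, "wy": 0, "wz": -30, "claw": 80}, {"x": 12.2, "y": -20.3, "z": 3.1, "wx": 0, "wy": 0, "wz": -36.2, "claw": 80}, {"x": 12.2, "y": -20.3, "z": 3.1, "wx": 0, "wy": 0, "wz": -36.2, "claw": 80}]}}

```text
clock: 1.98
position: [0.452, 0.1999, 0.1696]
tool_rot: [-3.139, -0.002, 1.25]
force: [0.1, -1.4, -0.0]
grip_width: 0.0683
```

Run:
```python
from h import *
rows([(.4533,.1956,.17,1.241),(.4533,.1956,.047,1.241)])
```

```text
now [0.452  0.1999 0.1696] rot [-3.139e+00 -2.000e-03  1.250e+00] F [ 0.1 -1.4 -0. ] w 0.0683 t 1.975 q [ 0.07  0.45 -0.79  1.94  0.4   0.91  0.33]
x -0.37 y 0.26 z -0.04  wx -0.2 wy -0.1 wz 0.5
x -0.39 y 0.30 z 12.26  wx -0.2 wy -0.1 wz 0.5
```

Call:
{"fn": "jog_arm", "kwargs": {"increments": [{"x": -0.4, "y": 0.3, "z": 4, "wx": -0.2, "wy": 0, "wz": 0.5, "claw": 80}, {"x": -0.4, "y": 0.3, "z": 9, "wx": -0.2, "wy": 0, "wz": 0.5, "claw": 80}, {"x": -0.4, "y": 0.3, "z": 12.3, "wx": -0.2, "wy": 0, "wz": 0.5, "claw": 80}, {"x": -0.4, "y": 0.3, "z": 12.3, "wx": -0.2, "wy": 0, "wz": 0.5, "claw": 80}, {"x": -0.4, "y": 0.3, "z": 12.3, "wx": -0.2, "wy": 0, "wz": 0.5, "claw": 30}, {"x": -0.4, "y": 0.3, "z": 12.3, "wx": -0.2, "wy": 0, "wz": 0.5, "claw": 30}, {"x": -0.4, "y": 0.3, "z": 12.3, "wx": -0.2, "wy": 0, "wz": 0.5, "claw": 30}, {"x": -0.4, "y": 0.3, "z": 12.3, "wx": -0.2, "wy": 0, "wz": 0.5, "claw": 30}]}}

```text
clock: 2.98
position: [0.4543, 0.1957, 0.0482]
tool_rot: [3.139, -0.003, 1.241]
force: [-1.2, 0.4, 7.0]
grip_width: 0.0442
```

Run:
```python
from h import *
p=bot.observe()["position"]
print(G(-.075))
rows([(p[0],p[1],.17,1.241),(*G(-.075),.17,1.241),(*G(-.075),.061,1.241)])
f=bot.grab_frame("side"); save(f,"g1.png",(220,200,360,320),5)
```

```text
[0.45364682 0.01440323]
now [0.4543 0.1957 0.0482] rot [ 3.139e+00 -3.000e-03  1.241e+00] F [-1.2  0.4  7. ] w 0.0442 t 2.975 q [-0.04  0.63 -0.65  2.04  0.61  0.67  0.15]
x 0.04 y 0.03 z -12.18  wx 0.1 wy -0.2 wz -0.0
x -17.13 y 5.85 z -12.23  wx 0.1 wy -0.2 wz -0.0
x -17.17 y 5.82 z -1.33  wx 0.1 wy -0.2 wz -0.0
```

View pics/g1.png

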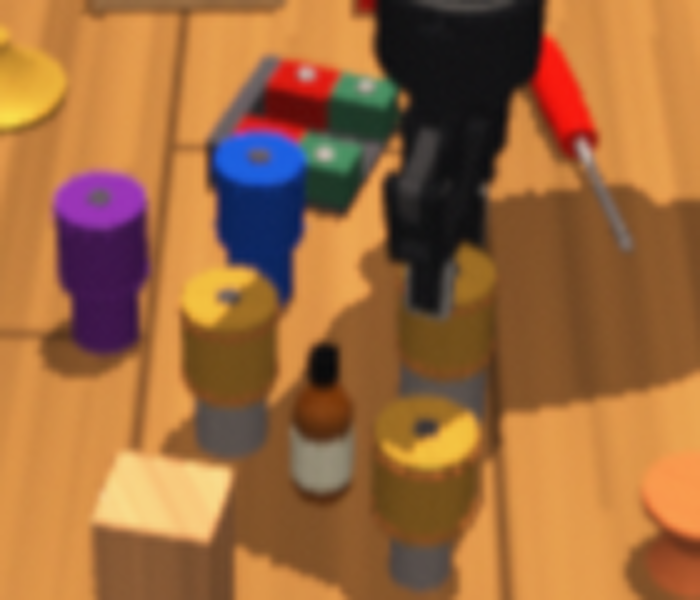

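Call:
{"fn": "jog_arm", "kwargs": {"increments": [{"x": 0, "y": 0, "z": -5, "wx": 0, "wy": 0, "wz": 0, "claw": 30}, {"x": 0, "y": 0, "z": -10, "wx": 0, "wy": 0, "wz": 0, "claw": 30}, {"x": -3, "y": 1, "z": -12.2, "wx": 0, "wy": 0, "wz": 0, "claw": 30}, {"x": -8, "y": 2.7, "z": -12.2, "wx": 0, "wy": 0, "wz": 0, "claw": 30}, {"x": -13, "y": 4.4, "z": -12.2, "wx": 0, "wy": 0, "wz": 0, "claw": 30}, {"x": -17.1, "y": 5.8, "z": -12.2, "wx": 0, "wy": 0, "wz": 0, "claw": 30}, {"x": -17.1, "y": 5.8, "z": -11, "wx": 0, "wy": 0, "wz": 0, "claw": 30}, {"x": -17.1, "y": 5.8, "z": -6, "wx": 0, "wy": 0, "wz": 0, "claw": 30}, {"x": -17.1, "y": 5.8, "z": -1.3, "wx": 0, "wy": 0, "wz": 0, "claw": 30}, {"x": -17.1, "y": 5.8, "z": -1.3, "wx": 0, "wy": 0, "wz": 0, "claw": 30}]}}

```text
clock: 4.28
position: [0.4521, 0.0161, 0.0594]
tool_rot: [-3.14, -0.002, 1.242]
force: [1.1, 1.0, -1.2]
grip_width: 0.0439
```

Run:
```python
from h import *
rows([(*G(-.065),.061,1.241),(*G(-.050),.061,1.241),(*G(-.015),.061,1.241),(*G(.015),.061,1.241)])
f=bot.grab_frame("side"); save(f,"g2.png",(220,170,340,270),6)
f=bot.grab_frame("top"); save(f,"g3.png",(220,170,320,280),5)
```

```text
now [0.4521 0.0161 0.0594] rot [-3.140e+00 -2.000e-03  1.242e+00] F [ 1.1  1.  -1.2] w 0.0439 t 4.275 q [ 0.34  0.56 -0.65  2.13  0.58  0.63  0.52]
x -0.11 y 1.20 z -0.16  wx -0.1 wy -0.1 wz 0.1
x -0.11 y 2.70 z -0.16  wx -0.1 wy -0.1 wz 0.1
x -0.12 y 6.20 z -0.17  wx -0.1 wy -0.1 wz 0.1
x -0.12 y 9.20 z -0.17  wx -0.1 wy -0.1 wz 0.1
```

View pics/g2.png

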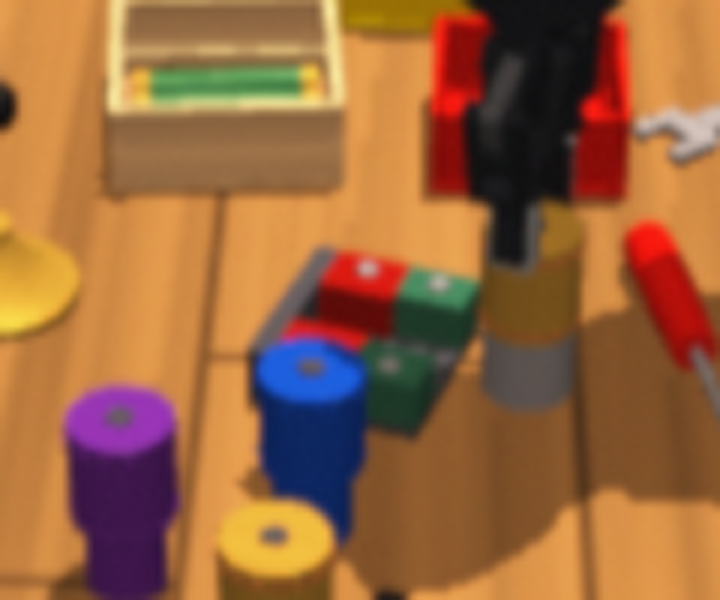

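View pics/g3.png

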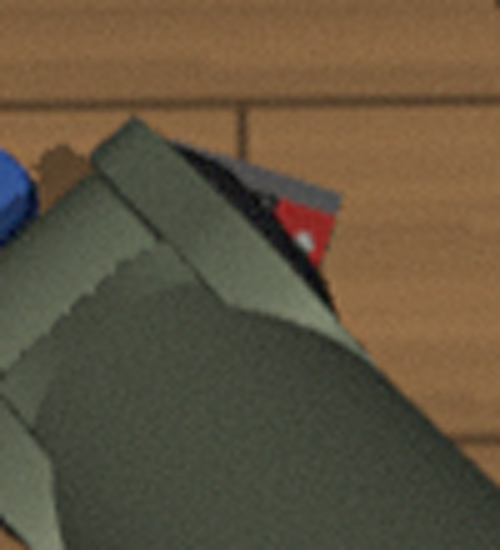

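Call:
{"fn": "jog_arm", "kwargs": {"increments": [{"x": -0.1, "y": 0.8, "z": -0.1, "wx": 0, "wy": 0, "wz": 0, "claw": 30}, {"x": -0.1, "y": 1.5, "z": -0.1, "wx": 0, "wy": 0, "wz": 0, "claw": 30}, {"x": -0.1, "y": 2.0, "z": -0.1, "wx": 0, "wy": 0, "wz": 0, "claw": 30}, {"x": -0.1, "y": 2.3, "z": -0.1, "wx": 0, "wy": 0, "wz": 0, "claw": 30}, {"x": -0.1, "y": 2.5, "z": -0.1, "wx": 0, "wy": 0, "wz": 0, "claw": 30}, {"x": -0.1, "y": 2.6, "z": -0.1, "wx": 0, "wy": 0, "wz": 0, "claw": 30}]}}

```text
clock: 5.12
position: [0.4785, 0.0067, 0.0632]
tool_rot: [3.139, -0.004, 1.242]
force: [-0.6, 0.4, -2.6]
grip_width: 0.0441
```

Run:
```python
from h import *
rows([(*G(-.050),.061,1.241),(*G(-.045),.061,1.241)])
```

```text
now [0.4785 0.0067 0.0632] rot [ 3.139 -0.004  1.242] F [-0.6  0.4 -2.6] w 0.0441 t 5.125 q [ 0.36  0.58 -0.66  2.07  0.57  0.67  0.57]
x -0.08 y -0.10 z 0.21  wx 0.2 wy -0.2 wz 0.0
x -0.08 y 0.40 z 0.22  wx 0.2 wy -0.2 wz 0.0
```

Call:
{"fn": "jog_arm", "kwargs": {"increments": [{"x": -0.05, "y": 0.15, "z": 0.2, "wx": 0, "wy": 0, "wz": 0, "claw": 30}, {"x": -0.05, "y": 0.25, "z": 0.2, "wx": 0, "wy": 0, "wz": 0, "claw": 30}]}}

```text
clock: 5.38
position: [0.4805, 0.0054, 0.0609]
tool_rot: [3.139, -0.004, 1.242]
force: [-1.2, 1.2, -2.8]
grip_width: 0.044
```

Run:
```python
from h import *
rows([(*G(-.050),.061,1.241),(*G(-.045),.061,1.241)])
```

```text
now [0.4805 0.0054 0.0609] rot [ 3.139 -0.004  1.242] F [-1.2  1.2 -2.8] w 0.044 t 5.375 q [ 0.36  0.59 -0.65  2.07  0.57  0.67  0.57]
x -0.02 y -0.34 z -0.01  wx 0.1 wy -0.2 wz 0.1
x -0.02 y 0.16 z -0.00  wx 0.1 wy -0.2 wz 0.1
```

Call:
{"fn": "jog_arm", "kwargs": {"increments": [{"x": -0.02, "y": 0.1, "z": 0, "wx": 0, "wy": 0, "wz": 0, "claw": 30}, {"x": -0.02, "y": 0.1, "z": 0, "wx": 0, "wy": 0, "wz": 0, "claw": 30}]}}

```text
clock: 5.62
position: [0.4815, 0.0049, 0.061]
tool_rot: [3.139, -0.004, 1.242]
force: [0.9, 1.0, -2.4]
grip_width: 0.0437
```

Run:
```python
from h import *
rows([(*G(-.050),.061,1.241),(*G(-.045),.061,1.241)])
f=bot.grab_frame("side"); save(f,"g4.png",(250,190,320,250),10)
```

```text
now [0.4815 0.0049 0.061 ] rot [ 3.139 -0.004  1.242] F [ 0.9  1.  -2.4] w 0.0437 t 5.625 q [ 0.36  0.59 -0.65  2.06  0.57  0.67  0.57]
x -0.00 y -0.44 z -0.00  wx 0.1 wy -0.2 wz 0.1
x -0.00 y 0.06 z -0.00  wx 0.1 wy -0.2 wz 0.1
```

View pics/g4.png

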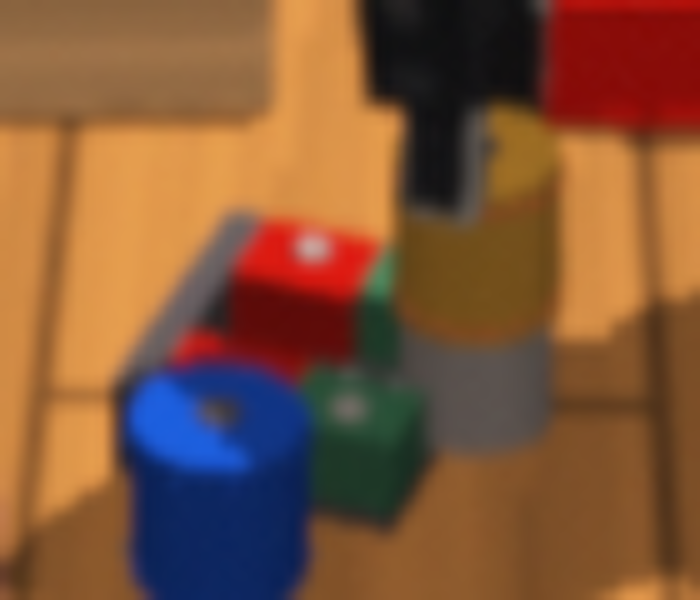

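Run:
```python
from h import *
import pickle
c=cam(pickle.load(open("side0.pkl","rb")))
for x in (-.06,-.055,-.05,-.045,-.04):
    a=proj(c,[*G(x),.099]);b=proj(c,[*G(x),.013]); print(x,(a-[250,190])*10,(b-[250,190])*10)
p=bot.observe()["position"];print((proj(c,[p[0],p[1],.099])-[250,190])*10)
```

```text
-0.06 [521.03762277 155.14131673] [511.45791709 416.46927304]
-0.055 [503.07976256 151.45814946] [494.15516542 412.64419956]
-0.05 [485.16057287 147.78314859] [476.88817874 408.82674435]
-0.045 [467.28004121 144.11630997] [459.65694753 405.0169072 ]
-0.04 [449.43815412 140.45762926] [442.4614614  401.21468767]
[469.56090324 144.67042468]
```

Call:
{"fn": "jog_arm", "kwargs": {"increments": [{"x": 0, "y": 0.1, "z": 0, "wx": 0, "wy": 0, "wz": 0, "claw": 30}, {"x": 0, "y": 0.15, "z": 0, "wx": 0, "wy": 0, "wz": 0, "claw": 30}]}}

```text
clock: 5.92
position: [0.4829, 0.0044, 0.061]
tool_rot: [3.139, -0.004, 1.242]
force: [-0.8, 0.4, -1.4]
grip_width: 0.044
```

Run:
```python
from h import *
rows([(*G(-.050),.061,1.241)])
f=bot.grab_frame("side"); save(f,"g5.png",(250,190,320,250),10)
```

```text
now [0.4829 0.0044 0.061 ] rot [ 3.139 -0.004  1.242] F [-0.8  0.4 -1.4] w 0.044 t 5.925 q [ 0.36  0.59 -0.65  2.06  0.57  0.67  0.57]
x -0.00 y -0.59 z -0.00  wx 0.1 wy -0.2 wz 0.1
```

View pics/g5.png

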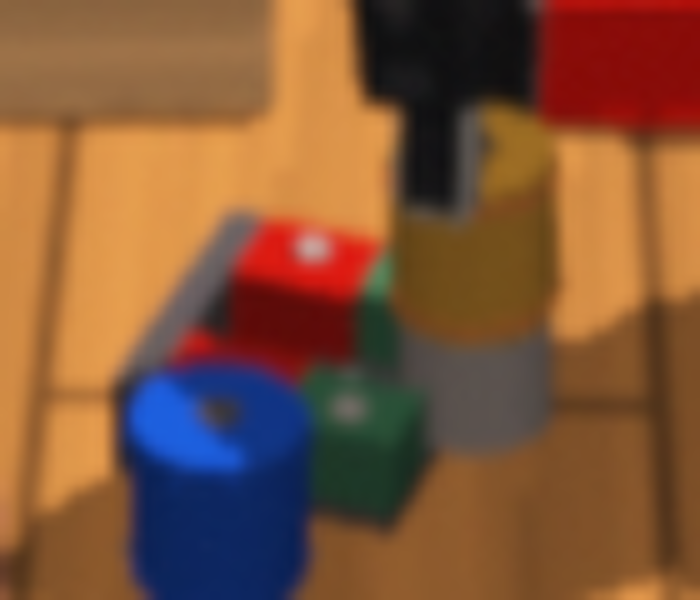

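Run:
```python
from h import *
rows([(*G(-.085),.061,1.241),(*G(-.085),.16,1.241),(.4449,-.2048,.16,1.241),(.4449,-.2048,.054,1.241)])
```

```text
now [0.4829 0.0044 0.061 ] rot [ 3.139 -0.004  1.242] F [-1.2  0.8 -1.8] w 0.0441 t 5.975 q [ 0.36  0.59 -0.65  2.06  0.57  0.67  0.57]
x 0.00 y -4.09 z -0.01  wx 0.1 wy -0.2 wz 0.1
x 0.04 y -4.07 z -9.91  wx 0.1 wy -0.2 wz 0.1
x -20.99 y 3.19 z -9.97  wx 0.1 wy -0.2 wz 0.1
x -21.03 y 3.16 z 0.63  wx 0.1 wy -0.2 wz 0.1
```

Call:
{"fn": "jog_arm", "kwargs": {"increments": [{"x": 0, "y": -2, "z": 0, "wx": 0, "wy": 0, "wz": 0, "claw": 30}, {"x": 0, "y": -4, "z": 0, "wx": 0, "wy": 0, "wz": 0, "claw": 30}, {"x": 0, "y": -4, "z": -5, "wx": 0, "wy": 0, "wz": 0, "claw": 30}, {"x": 0, "y": -4, "z": -10, "wx": 0, "wy": 0, "wz": 0, "claw": 30}, {"x": -5, "y": -2, "z": -10, "wx": 0, "wy": 0, "wz": 0, "claw": 30}, {"x": -10.5, "y": 0, "z": -10, "wx": 0, "wy": 0, "wz": 0, "claw": 30}, {"x": -16, "y": 2, "z": -10, "wx": 0, "wy": 0, "wz": 0, "claw": 30}, {"x": -21, "y": 3.5, "z": -10, "wx": 0, "wy": 0, "wz": 0, "claw": 30}, {"x": -21, "y": 3.5, "z": -10, "wx": 0, "wy": 0, "wz": 0, "claw": 30}, {"x": -21, "y": 3.5, "z": -6, "wx": 0, "wy": 0, "wz": 0, "claw": 30}]}}

```text
clock: 7.22
position: [0.4495, -0.2067, 0.1215]
tool_rot: [3.135, -0.003, 1.24]
force: [1.7, 0.1, -2.4]
grip_width: 0.0438
```

Run:
```python
from h import *
rows([(.4469,-.2048,.055,1.241)])
f=bot.grab_frame("side"); save(f,"r1.png",(270,130,350,220),6)
```

```text
now [ 0.4495 -0.2067  0.1215] rot [ 3.135e+00 -3.000e-03  1.240e+00] F [ 1.7  0.1 -2.4] w 0.0438 t 7.225 q [ 0.84  0.5  -0.7   1.99  0.45  0.79  1.13]
x 0.07 y -0.35 z 6.65  wx 0.4 wy -0.2 wz -0.0
```

View pics/r1.png

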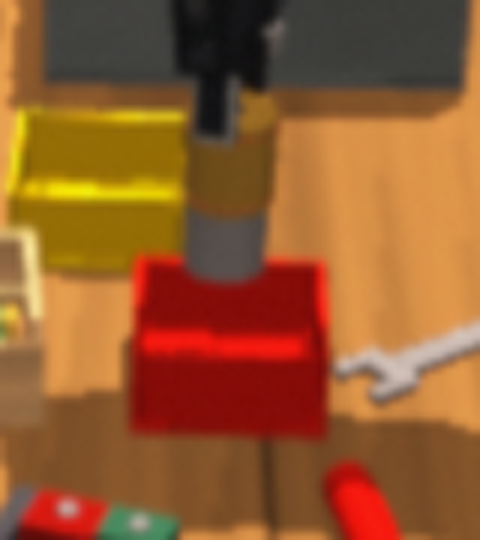

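Call:
{"fn": "jog_arm", "kwargs": {"increments": [{"x": 0, "y": -0.3, "z": 3.5, "wx": 0, "wy": 0, "wz": 0, "claw": 30}, {"x": 0, "y": -0.3, "z": 5.8, "wx": 0, "wy": 0, "wz": 0, "claw": 30}, {"x": 0, "y": -0.3, "z": 6.5, "wx": 0, "wy": 0, "wz": 0, "claw": 30}, {"x": 0, "y": -0.3, "z": 6.8, "wx": 0, "wy": 0, "wz": 0, "claw": 30}]}}

```text
clock: 7.78
position: [0.4457, -0.2033, 0.0503]
tool_rot: [3.139, -0.004, 1.243]
force: [1.2, 0.3, 11.1]
grip_width: 0.0438
```

Run:
```python
from h import *
rows([(.4469,-.2048,.055,1.241)])
```

```text
now [ 0.4457 -0.2033  0.0503] rot [ 3.139 -0.004  1.243] F [ 1.2  0.3 11.1] w 0.0438 t 7.775 q [ 0.77  0.61 -0.61  2.05  0.57  0.65  1.02]
x -0.10 y 0.16 z -0.47  wx 0.2 wy -0.2 wz 0.1
```

Call:
{"fn": "jog_arm", "kwargs": {"increments": [{"x": 0, "y": 0, "z": -0.2, "wx": 0, "wy": 0, "wz": 0, "claw": 70}, {"x": 0, "y": 0, "z": -0.4, "wx": 0, "wy": 0, "wz": 0, "claw": 70}, {"x": 0, "y": 0, "z": -2, "wx": 0, "wy": 0, "wz": 0, "claw": 70}, {"x": 0, "y": 0, "z": -7, "wx": 0, "wy": 0, "wz": 0, "claw": 70}, {"x": 0, "y": 0, "z": -12, "wx": 0, "wy": 0, "wz": 0, "claw": 70}]}}

```text
clock: 8.4
position: [0.4449, -0.2032, 0.1725]
tool_rot: [3.139, -0.005, 1.244]
force: [0.7, -0.8, 0.5]
grip_width: 0.0596
```

Run:
```python
from h import *
rows([(.5548,.2172,.17,1.241),(.5548,.2172,.047,1.241)])
f=bot.grab_frame("side"); save(f,"r2.png",(270,130,350,220),6)
```

```text
now [ 0.4449 -0.2032  0.1725] rot [ 3.139 -0.005  1.244] F [ 0.7 -0.8  0.5] w 0.0596 t 8.4 q [ 0.9   0.43 -0.75  1.95  0.37  0.9   1.2 ]
x 43.34 y -3.11 z 0.46  wx 0.1 wy -0.3 wz 0.2
x 43.28 y -3.13 z 12.76  wx 0.1 wy -0.3 wz 0.2
```

View pics/r2.png

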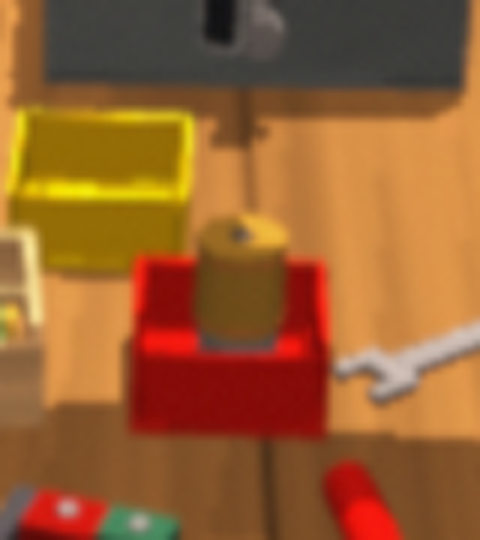

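Call:
{"fn": "jog_arm", "kwargs": {"increments": [{"x": 6, "y": -0.4, "z": 0, "wx": 0, "wy": 0, "wz": 0, "claw": 80}, {"x": 12, "y": -0.8, "z": 0, "wx": 0, "wy": 0, "wz": 0, "claw": 80}, {"x": 18, "y": -1.3, "z": 0, "wx": 0, "wy": 0, "wz": 0, "claw": 80}, {"x": 24, "y": -1.7, "z": 0, "wx": 0, "wy": 0, "wz": 0, "claw": 80}, {"x": 30, "y": -2.2, "z": 0, "wx": 0, "wy": 0, "wz": 0, "claw": 80}, {"x": 36, "y": -2.6, "z": 0, "wx": 0, "wy": 0, "wz": 0, "claw": 80}, {"x": 41, "y": -3, "z": 0, "wx": 0, "wy": 0, "wz": 0, "claw": 80}, {"x": 43.3, "y": -3.1, "z": 0.5, "wx": 0, "wy": 0, "wz": 0.2, "claw": 80}, {"x": 43.3, "y": -3.1, "z": 0.5, "wx": 0, "wy": 0, "wz": 0.2, "claw": 80}]}}

```text
clock: 9.57
position: [0.5564, 0.2184, 0.175]
tool_rot: [3.134, -0.005, 1.243]
force: [-0.6, 0.0, -0.5]
grip_width: 0.0682
```

Run:
```python
from h import *
rows([(.5548,.2172,.17,1.241),(.5548,.2172,.047,1.241)])
```

```text
now [0.5564 0.2184 0.175 ] rot [ 3.134 -0.005  1.243] F [-0.6  0.  -0.5] w 0.0682 t 9.575 q [ 0.04  0.6  -0.76  1.68  0.47  1.04  0.37]
x -0.17 y -0.12 z 0.50  wx 0.4 wy -0.3 wz 0.1
x -0.22 y -0.22 z 12.80  wx 0.4 wy -0.3 wz 0.1
```

Call:
{"fn": "jog_arm", "kwargs": {"increments": [{"x": -0.2, "y": -0.2, "z": 4, "wx": 0.4, "wy": -0.3, "wz": 0, "claw": 80}, {"x": -0.2, "y": -0.2, "z": 9, "wx": 0.4, "wy": -0.3, "wz": 0, "claw": 80}, {"x": -0.2, "y": -0.3, "z": 12.7, "wx": 0.4, "wy": -0.3, "wz": 0, "claw": 80}, {"x": -0.2, "y": -0.3, "z": 12.8, "wx": 0.4, "wy": -0.3, "wz": 0, "claw": 80}, {"x": -0.2, "y": -0.3, "z": 12.8, "wx": 0.4, "wy": -0.3, "wz": 0, "claw": 30}, {"x": -0.2, "y": -0.3, "z": 12.8, "wx": 0.4, "wy": -0.3, "wz": 0, "claw": 30}, {"x": -0.2, "y": -0.3, "z": 12.8, "wx": 0.4, "wy": -0.3, "wz": 0, "claw": 30}, {"x": -0.2, "y": -0.3, "z": 12.8, "wx": 0.4, "wy": -0.3, "wz": 0, "claw": 30}]}}

```text
clock: 10.58
position: [0.5552, 0.2178, 0.0493]
tool_rot: [3.138, -0.001, 1.243]
force: [-1.0, -0.7, 5.2]
grip_width: 0.044
```

Run:
```python
from h import *
p=bot.observe()["position"]
rows([(p[0],p[1],.17,1.241),(*G(-.075),.17,1.241),(*G(-.075),.061,1.241)])
f=bot.grab_frame("side"); save(f,"a1.png",(220,200,320,300),6)
```

```text
now [0.5552 0.2178 0.0493] rot [ 3.138e+00 -1.000e-03  1.243e+00] F [-1.  -0.7  5.2] w 0.044 t 10.575 q [-0.03  0.75 -0.66  1.77  0.61  0.83  0.26]
x 0.01 y 0.04 z -12.07  wx 0.2 wy -0.0 wz 0.1
x -22.52 y -3.02 z -12.10  wx 0.2 wy -0.0 wz 0.1
x -22.53 y -3.06 z -1.20  wx 0.2 wy -0.0 wz 0.1
```

View pics/a1.png

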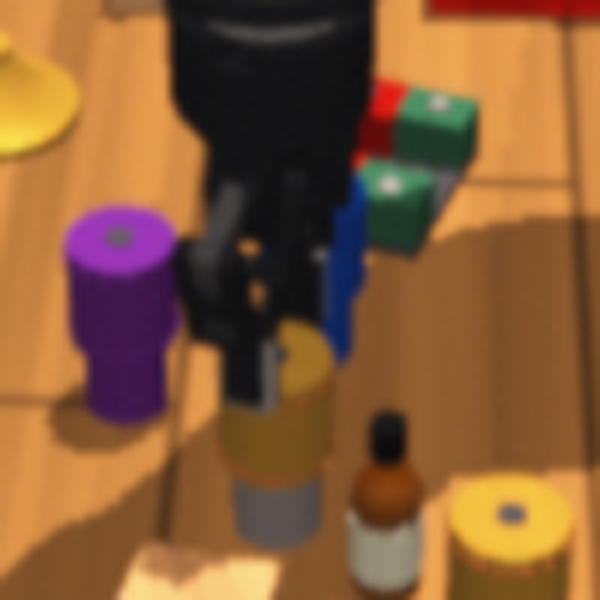

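Call:
{"fn": "jog_arm", "kwargs": {"increments": [{"x": 0, "y": 0, "z": -5, "wx": 0, "wy": 0, "wz": 0, "claw": 30}, {"x": 0, "y": 0, "z": -10, "wx": 0, "wy": 0, "wz": 0, "claw": 30}, {"x": -2, "y": -0.2, "z": -12.1, "wx": 0, "wy": 0, "wz": 0, "claw": 30}, {"x": -8, "y": -1, "z": -12.1, "wx": 0, "wy": 0, "wz": 0, "claw": 30}, {"x": -14, "y": -2, "z": -12.1, "wx": 0, "wy": 0, "wz": 0, "claw": 30}, {"x": -19, "y": -2.8, "z": -12.1, "wx": 0, "wy": 0, "wz": 0, "claw": 30}, {"x": -22.5, "y": -3, "z": -12.1, "wx": 0, "wy": 0, "wz": 0, "claw": 30}, {"x": -22.5, "y": -3, "z": -9, "wx": 0, "wy": 0, "wz": 0, "claw": 30}, {"x": -22.5, "y": -3, "z": -4, "wx": 0, "wy": 0, "wz": 0, "claw": 30}, {"x": -22.5, "y": -3, "z": -1.1, "wx": 0, "wy": 0, "wz": 0, "claw": 30}]}}

```text
clock: 11.88
position: [0.4543, 0.0141, 0.0596]
tool_rot: [3.137, -0.001, 1.242]
force: [0.1, -0.4, -3.1]
grip_width: 0.0436
```

Run:
```python
from h import *
rows([(*G(-.065),.062,1.241),(*G(-.050),.062,1.241),(*G(-.020),.062,1.241)])
f=bot.grab_frame("side"); save(f,"a2.png",(250,180,320,250),8)
```

```text
now [0.4543 0.0141 0.0596] rot [ 3.137e+00 -1.000e-03  1.242e+00] F [ 0.1 -0.4 -3.1] w 0.0436 t 11.875 q [ 0.36  0.56 -0.67  2.13  0.6   0.64  0.5 ]
x 0.01 y 0.93 z -0.23  wx 0.2 wy -0.0 wz 0.1
x 0.01 y 2.43 z -0.23  wx 0.2 wy -0.0 wz 0.1
x 0.00 y 5.43 z -0.21  wx 0.2 wy -0.0 wz 0.1
```

View pics/a2.png

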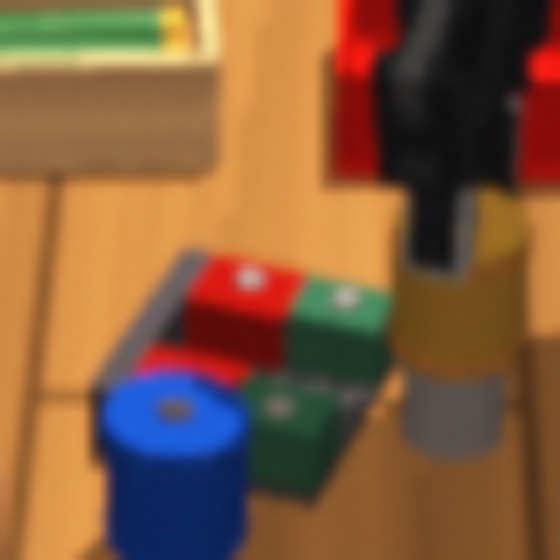

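Call:
{"fn": "jog_arm", "kwargs": {"increments": [{"x": 0, "y": 0.9, "z": -0.2, "wx": 0.2, "wy": 0, "wz": 0, "claw": 30}, {"x": 0, "y": 1.8, "z": -0.2, "wx": 0.2, "wy": 0, "wz": 0, "claw": 30}, {"x": 0, "y": 2.4, "z": -0.2, "wx": 0.2, "wy": 0, "wz": 0, "claw": 30}, {"x": 0, "y": 2.8, "z": -0.2, "wx": 0.2, "wy": 0, "wz": 0, "claw": 30}, {"x": 0, "y": 3.1, "z": -0.2, "wx": 0.2, "wy": 0, "wz": 0, "claw": 30}, {"x": 0, "y": 3.3, "z": -0.2, "wx": 0.2, "wy": 0, "wz": 0, "claw": 30}]}}

```text
clock: 12.68
position: [0.4844, 0.0035, 0.0594]
tool_rot: [-3.139, 0.0, 1.243]
force: [-0.9, 0.8, -3.4]
grip_width: 0.0434
```

Run:
```python
from h import *
rows([(*G(-.050),.062,1.241),(*G(-.020),.062,1.241)])
f=bot.grab_frame("side"); save(f,"a3.png",(250,180,320,250),8)
```

```text
now [0.4844 0.0035 0.0594] rot [-3.139  0.     1.243] F [-0.9  0.8 -3.4] w 0.0434 t 12.675 q [ 0.38  0.6  -0.67  2.05  0.59  0.69  0.56]
x 0.04 y -0.77 z -0.26  wx -0.1 wy 0.0 wz 0.1
x 0.03 y 2.23 z -0.27  wx -0.1 wy 0.0 wz 0.1
```

View pics/a3.png

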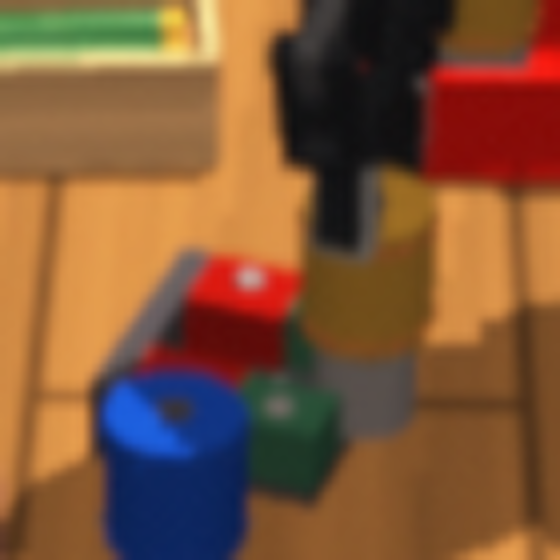

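Call:
{"fn": "jog_arm", "kwargs": {"increments": [{"x": 0.04, "y": 0.4, "z": -0.2, "wx": 0, "wy": 0, "wz": 0, "claw": 30}, {"x": 0.04, "y": 0.8, "z": -0.2, "wx": 0, "wy": 0, "wz": 0, "claw": 30}, {"x": 0.04, "y": 1.2, "z": -0.2, "wx": 0, "wy": 0, "wz": 0, "claw": 30}]}}

```text
clock: 13.1
position: [0.4964, -0.0002, 0.0613]
tool_rot: [-3.139, 0.0, 1.243]
force: [1.0, -0.1, -2.9]
grip_width: 0.044
```

Run:
```python
from h import *
rows([(*G(-.050),.062,1.241),(*G(-.015),.062,1.241)])
f=bot.grab_frame("side"); save(f,"a4.png",(250,180,320,250),8)
```

```text
now [ 4.964e-01 -2.000e-04  6.130e-02] rot [-3.139  0.     1.243] F [ 1.  -0.1 -2.9] w 0.044 t 13.1 q [ 0.38  0.61 -0.67  2.02  0.59  0.71  0.58]
x -0.00 y -2.01 z -0.06  wx -0.1 wy 0.0 wz 0.1
x -0.01 y 1.49 z -0.07  wx -0.1 wy 0.0 wz 0.1
```

View pics/a4.png

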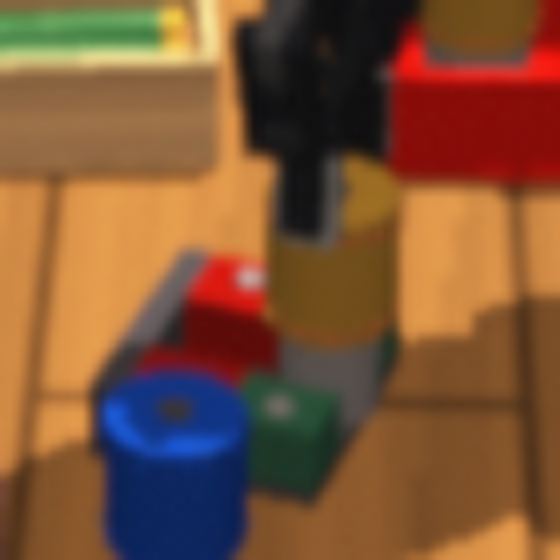

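Call:
{"fn": "jog_arm", "kwargs": {"increments": [{"x": 0, "y": 0.5, "z": 0, "wx": 0, "wy": 0, "wz": 0, "claw": 30}, {"x": 0, "y": 0.9, "z": 0, "wx": 0, "wy": 0, "wz": 0, "claw": 30}, {"x": 0, "y": 1.2, "z": 0, "wx": 0, "wy": 0, "wz": 0, "claw": 30}, {"x": 0, "y": 1.35, "z": 0, "wx": 0, "wy": 0, "wz": 0, "claw": 30}]}}

```text
clock: 13.65
position: [0.5097, -0.0047, 0.0612]
tool_rot: [-3.14, -0.0, 1.242]
force: [0.3, -0.3, -1.7]
grip_width: 0.0435
```

Run:
```python
from h import *
rows([(*G(-.015),.062,1.241)])
f=bot.grab_frame("side"); save(f,"a5.png",(250,180,320,250),8)
```

```text
now [ 0.5097 -0.0047  0.0612] rot [-3.14  -0.     1.242] F [ 0.3 -0.3 -1.7] w 0.0435 t 13.65 q [ 0.39  0.63 -0.67  1.99  0.58  0.72  0.6 ]
x -0.01 y 0.07 z -0.08  wx -0.1 wy -0.0 wz 0.1
```

View pics/a5.png

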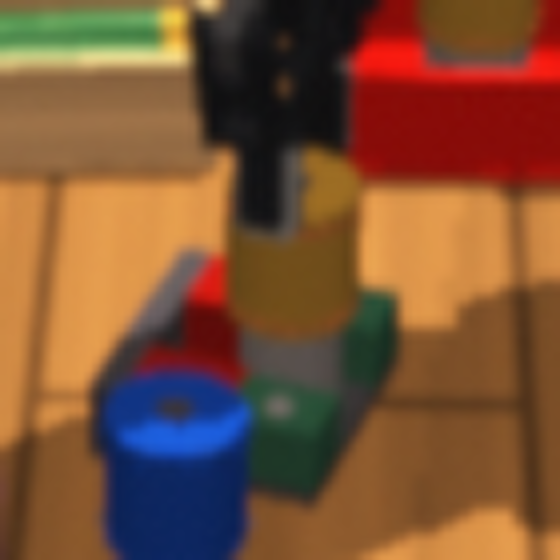

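Call:
{"fn": "jog_arm", "kwargs": {"increments": [{"x": 0, "y": 0.1, "z": 0, "wx": 0, "wy": 0, "wz": 0, "claw": 30}, {"x": 0, "y": 0.2, "z": 0, "wx": 0, "wy": 0, "wz": 0, "claw": 30}, {"x": 0, "y": 0.2, "z": 0, "wx": 0, "wy": 0, "wz": 0, "claw": 30}]}}

```text
clock: 14.08
position: [0.5117, -0.0054, 0.0613]
tool_rot: [-3.14, -0.0, 1.242]
force: [0.3, -0.2, -1.9]
grip_width: 0.0439
```

Run:
```python
from h import *
rows([(*G(-.015),.062,1.241)]); print(bot.observe()["moment"])
f=bot.grab_frame("side"); save(f,"a6.png",(250,180,320,250),8)
```

```text
now [ 0.5117 -0.0054  0.0613] rot [-3.14  -0.     1.242] F [ 0.3 -0.2 -1.9] w 0.0439 t 14.075 q [ 0.39  0.63 -0.67  1.98  0.58  0.73  0.6 ]
x -0.01 y -0.14 z -0.07  wx -0.1 wy -0.0 wz 0.1
[ 0.0003678  -0.01340046  0.00788456]
```

View pics/a6.png

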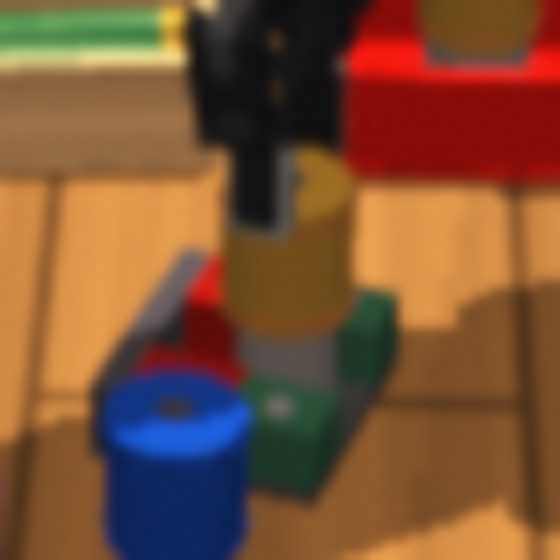

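Call:
{"fn": "jog_arm", "kwargs": {"increments": [{"x": 0, "y": 0.1, "z": 0, "wx": 0, "wy": 0, "wz": 0, "claw": 30}, {"x": 0, "y": 0.15, "z": 0, "wx": 0, "wy": 0, "wz": 0, "claw": 30}, {"x": 0, "y": 0.15, "z": 0, "wx": 0, "wy": 0, "wz": 0, "claw": 30}]}}

```text
clock: 14.5
position: [0.5131, -0.0059, 0.0613]
tool_rot: [-3.14, -0.0, 1.242]
force: [-1.0, 0.1, -3.3]
grip_width: 0.0437
```

Run:
```python
from h import *
rows([(*G(-.015),.062,1.241)]); print(bot.observe()["moment"])
f=bot.grab_frame("side"); save(f,"a7.png",(250,180,320,250),8)
ims=[cv2.imread(f"pics/a{i}.png") for i in (5,6,7)]
cv2.imwrite("pics/cmp.png",np.vstack([i[330:385,200:420] for i in ims]+[i[230:300,200:420] for i in ims]))
```

```text
now [ 0.5131 -0.0059  0.0613] rot [-3.14  -0.     1.242] F [-1.   0.1 -3.3] w 0.0437 t 14.5 q [ 0.39  0.63 -0.67  1.98  0.58  0.73  0.6 ]
x -0.01 y -0.28 z -0.07  wx -0.1 wy -0.0 wz 0.1
[0.09441367 0.08857171 0.02663531]
```

View pics/cmp.png

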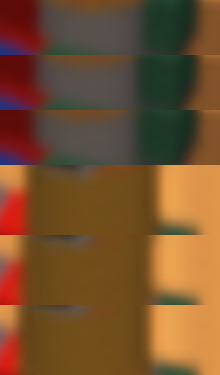

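```bash
cat >> h.py <<'E'
def edge(im,v0,v1,u0,u1):
    g=im[v0:v1,u0:u1].astype(float).mean((0,2)); d=np.abs(np.diff(g)); i=d.argmax(); a=d[max(0,i-6):i+7]; x=np.arange(max(0,i-6),max(0,i-6)+len(a)); return (a*x).sum()/a.sum()
E
python3 - <<'E'
from h import *
for n in ("a4","a5","a6","a7"):
    im=cv2.imread(f"pics/{n}.png"); u=0 if n!="a4" else 40
    print(n,"shank",320+u and edge(im,350,375,310+u,370+u)+310+u,"head",edge(im,240,275,330+u,390+u)+330+u)
E
```

```text
a4 shank 395.4452280206864 head 396.4476141078838
a5 shank 339.208984375 head 356.924993230436
a6 shank 332.2580239144116 head 354.0534601508691
a7 shank 332.0487341772152 head 348.98541464092233
```

Run:
```python
from h import *
import pickle
f=pickle.load(open("side0.pkl","rb")); save(f,"cr.png",(225,155,290,215),10)
c=cam(pickle.load(open("top0.pkl","rb"))); s=cam(f)
o=np.array([.6012,-.2173]);y=.0729
W=lambda a,b,z:[o[0]+a*np.cos(y)-b*np.sin(y),o[1]+a*np.sin(y)+b*np.cos(y),z]
for a,b in [(.059,.059),(.059,-.059),(-.059,-.059),(-.059,.059)]:
    print("outer",np.round((proj(s,W(a,b,.048))-[225,155])*10+4.5))
for a,b in [(.053,0),(.053,-.053),(-.053,-.053),(-.053,0)]:
    print("bay side",np.round((proj(s,W(a,b,.048))-[225,155])*10+4.5),"top c3",np.round((proj(c,W(a,b,.048))-[310,150])*4.5+1.75))
```

```text
outer [133. 339.]
outer [141. 145.]
outer [511. 137.]
outer [528. 330.]
bay side [157. 239.] top c3 [169.  69.]
bay side [160. 154.] top c3 [264.  61.]
bay side [493. 147.] top c3 [285. 250.]
bay side [500. 231.] top c3 [189. 258.]
```

View pics/cr.png

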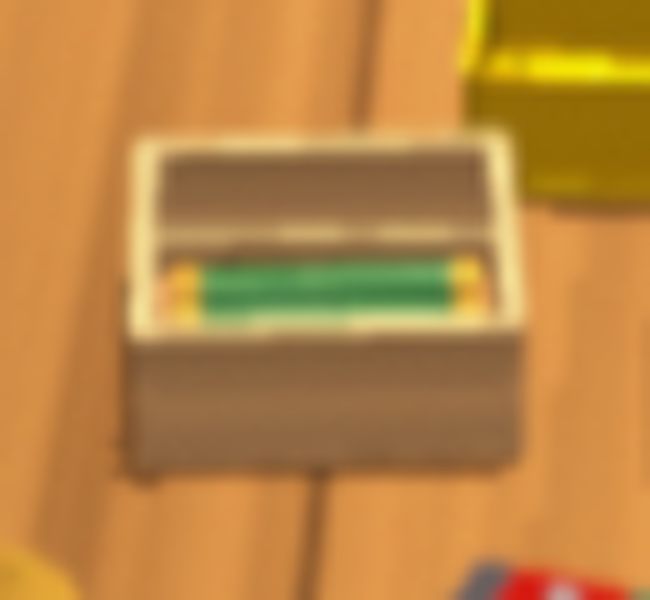

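```bash
cat >> h.py <<'E'
C0=np.array([.6012,-.2180]);CY=.0729
def B(a,b=0,):
    b=b-.0265
    return C0+[a*np.cos(CY)-b*np.sin(CY),a*np.sin(CY)+b*np.cos(CY)]
E
python3 - <<'E'
from h import *
t=B(-.0273); print(t,B(.0245))
p=bot.observe()["position"]
rows([(*G(-.017),.0613,1.241),(*G(-.017),.17,1.241),(*t,.17,1.241),(*t,.056,1.241)])
E
```

```text
[ 0.57590265 -0.24641802] [ 0.62756507 -0.24264515]
now [ 0.513  -0.0059  0.0613] rot [-3.14  -0.     1.242] F [-1.   0.6 -3.2] w 0.0434 t 14.55 q [ 0.39  0.63 -0.67  1.98  0.58  0.73  0.6 ]
x -0.01 y -0.48 z -0.00  wx -0.1 wy -0.0 wz 0.1
x -0.00 y -0.50 z -10.87  wx -0.1 wy -0.0 wz 0.1
x -20.74 y 13.69 z -10.90  wx -0.1 wy -0.0 wz 0.1
x -20.74 y 13.71 z 0.50  wx -0.1 wy -0.0 wz 0.1
```

Call:
{"fn": "jog_arm", "kwargs": {"increments": [{"x": 0, "y": -0.4, "z": 0, "wx": 0, "wy": 0, "wz": 0, "claw": 30}, {"x": 0, "y": -0.5, "z": -3, "wx": 0, "wy": 0, "wz": 0, "claw": 30}, {"x": 0, "y": -0.5, "z": -8, "wx": 0, "wy": 0, "wz": 0, "claw": 30}, {"x": -2, "y": 1, "z": -11, "wx": 0, "wy": 0, "wz": 0, "claw": 30}, {"x": -6.5, "y": 4, "z": -11, "wx": 0, "wy": 0, "wz": 0, "claw": 30}, {"x": -11, "y": 7, "z": -11, "wx": 0, "wy": 0, "wz": 0, "claw": 30}, {"x": -15.5, "y": 10, "z": -11, "wx": 0, "wy": 0, "wz": 0, "claw": 30}, {"x": -19.5, "y": 13, "z": -11, "wx": 0, "wy": 0, "wz": 0, "claw": 30}, {"x": -20.7, "y": 13.7, "z": -9, "wx": 0, "wy": 0, "wz": 0, "claw": 30}, {"x": -20.7, "y": 13.7, "z": -6, "wx": 0, "wy": 0, "wz": 0, "claw": 30}]}}

```text
clock: 15.8
position: [0.576, -0.247, 0.1201]
tool_rot: [-3.14, -0.0, 1.241]
force: [0.5, -0.5, -3.9]
grip_width: 0.0436
```

Run:
```python
from h import *
t=B(-.0273)
rows([(*t,.100,1.241),(*t,.056,1.241)])
f=bot.grab_frame("side"); save(f,"b1.png",(220,110,300,210),6)
f=bot.grab_frame("top"); save(f,"b2.png",(300,140,400,250),5)
```

```text
now [ 0.576  -0.247   0.1201] rot [-3.14  -0.     1.241] F [ 0.5 -0.5 -3.9] w 0.0436 t 15.8 q [ 0.75  0.7  -0.68  1.64  0.51  0.99  1.14]
x 0.05 y -0.03 z 2.01  wx -0.1 wy -0.0 wz -0.0
x 0.05 y -0.02 z 6.41  wx -0.1 wy -0.0 wz -0.0
```

View pics/b1.png

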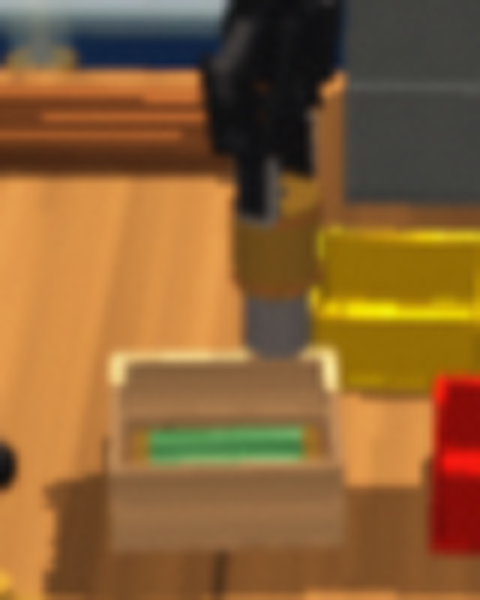

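View pics/b2.png

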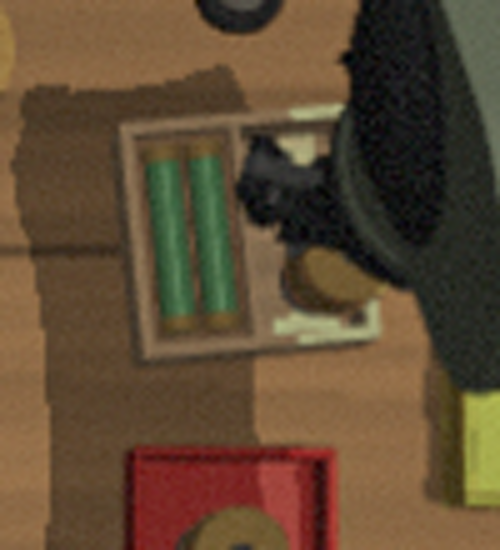

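Call:
{"fn": "jog_arm", "kwargs": {"increments": [{"x": 0.05, "y": 0, "z": 2.5, "wx": 0, "wy": 0, "wz": 0, "claw": 30}, {"x": 0.05, "y": 0, "z": 4.5, "wx": 0, "wy": 0, "wz": 0, "claw": 30}, {"x": 0.05, "y": 0, "z": 5.7, "wx": 0, "wy": 0, "wz": 0, "claw": 30}, {"x": 0.05, "y": 0, "z": 6.3, "wx": 0, "wy": 0, "wz": 0, "claw": 30}, {"x": 0.05, "y": 0, "z": 6.4, "wx": 0, "wy": 0, "wz": 0, "claw": 30}]}}

```text
clock: 16.52
position: [0.5746, -0.2444, 0.0545]
tool_rot: [-3.136, -0.001, 1.243]
force: [1.9, 0.0, 7.8]
grip_width: 0.0441
```

Run:
```python
from h import *
t=B(-.0273)
rows([(*t,.056,1.241)])
f=bot.grab_frame("side"); save(f,"b3.png",(220,130,300,210),7)
```

```text
now [ 0.5746 -0.2444  0.0545] rot [-3.136e+00 -1.000e-03  1.243e+00] F [1.9 0.  7.8] w 0.0441 t 16.525 q [ 0.72  0.78 -0.64  1.68  0.57  0.88  1.09]
x -0.15 y 0.19 z -0.16  wx -0.3 wy -0.0 wz 0.1
```

View pics/b3.png

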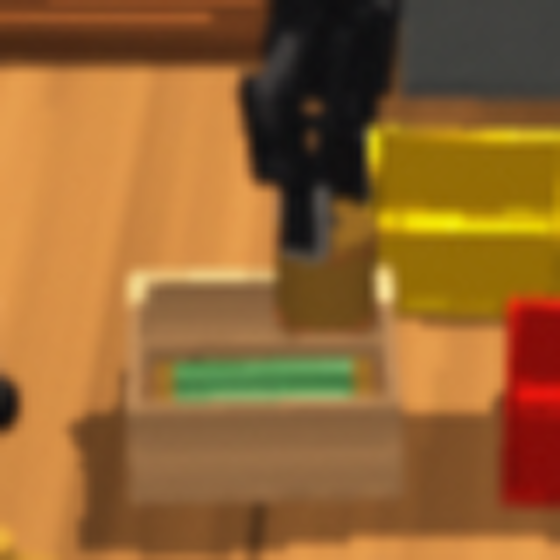

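Call:
{"fn": "jog_arm", "kwargs": {"increments": [{"x": -0.15, "y": 0.2, "z": -0.1, "wx": 0, "wy": 0, "wz": 0, "claw": 30}, {"x": -0.15, "y": 0.2, "z": -0.1, "wx": 0, "wy": 0, "wz": 0, "claw": 30}, {"x": -0.15, "y": 0.2, "z": -0.1, "wx": 0, "wy": 0, "wz": 0, "claw": 65}, {"x": -0.15, "y": 0.2, "z": -0.2, "wx": 0, "wy": 0, "wz": 0, "claw": 65}, {"x": -0.15, "y": 0.2, "z": -3, "wx": 0, "wy": 0, "wz": 0, "claw": 65}, {"x": -0.15, "y": 0.2, "z": -8, "wx": 0, "wy": 0, "wz": 0, "claw": 65}, {"x": -0.15, "y": 0.2, "z": -12, "wx": 0, "wy": 0, "wz": 0, "claw": 65}]}}

```text
clock: 17.45
position: [0.5768, -0.2466, 0.1765]
tool_rot: [-3.137, -0.001, 1.243]
force: [-0.0, -0.0, -0.4]
grip_width: 0.0557
```

Run:
```python
from h import *
rows([(.51,0,.175,1.241),(.4650,.3035,.175,1.241)])
f=bot.grab_frame("side"); save(f,"b4.png",(220,130,300,210),7)
```

```text
now [ 0.5768 -0.2466  0.1765] rot [-3.137e+00 -1.000e-03  1.243e+00] F [-0.  -0.  -0.4] w 0.0557 t 17.45 q [ 0.77  0.64 -0.72  1.59  0.46  1.09  1.18]
x 21.20 y -14.26 z 0.23  wx -0.3 wy -0.0 wz 0.1
x 48.49 y -28.28 z 0.32  wx -0.3 wy -0.0 wz 0.1
```

View pics/b4.png

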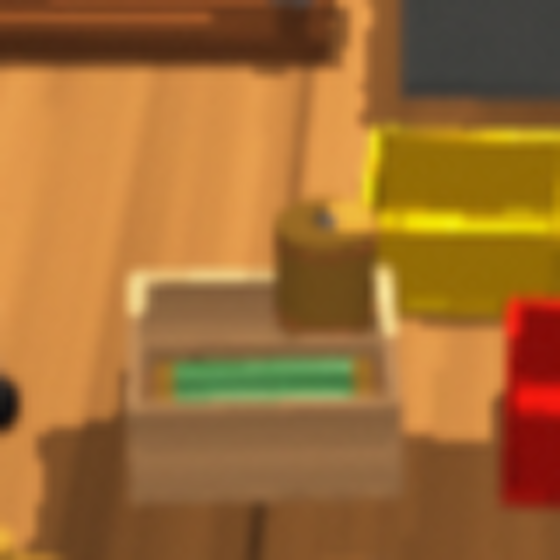

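Stem A stands in the bay. On to B.

Call:
{"fn": "jog_arm", "kwargs": {"increments": [{"x": 5, "y": -3.3, "z": 0, "wx": 0, "wy": 0, "wz": 0, "claw": 80}, {"x": 10, "y": -6.7, "z": 0, "wx": 0, "wy": 0, "wz": 0, "claw": 80}, {"x": 15, "y": -10, "z": 0, "wx": 0, "wy": 0, "wz": 0, "claw": 80}, {"x": 20.5, "y": -13, "z": 0, "wx": 0, "wy": 0, "wz": 0, "claw": 80}, {"x": 26, "y": -16, "z": 0, "wx": 0, "wy": 0, "wz": 0, "claw": 80}, {"x": 31.5, "y": -19, "z": 0, "wx": 0, "wy": 0, "wz": 0, "claw": 80}, {"x": 37, "y": -22, "z": 0, "wx": 0, "wy": 0, "wz": 0, "claw": 80}, {"x": 42.5, "y": -25, "z": 0, "wx": 0, "wy": 0, "wz": 0, "claw": 80}, {"x": 47, "y": -27.5, "z": 0, "wx": 0, "wy": 0, "wz": 0, "claw": 80}, {"x": 48.5, "y": -28.3, "z": 0, "wx": 0, "wy": 0, "wz": 0, "claw": 80}]}}

```text
clock: 18.75
position: [0.4655, 0.3067, 0.1816]
tool_rot: [3.141, -0.002, 1.247]
force: [0.6, -0.3, -0.5]
grip_width: 0.0685
```

Run:
```python
from h import *
rows([(.4649,.3034,.175,1.241),(.4649,.3034,.048,1.241)])
```

```text
now [0.4655 0.3067 0.1816] rot [ 3.141e+00 -2.000e-03  1.247e+00] F [ 0.6 -0.3 -0.5] w 0.0685 t 18.75 q [-0.12  0.54 -0.81  1.77  0.45  1.02  0.15]
x -0.33 y 0.05 z 0.66  wx 0.0 wy -0.1 wz 0.3
x -0.36 y 0.05 z 13.36  wx 0.0 wy -0.1 wz 0.3
```

Call:
{"fn": "jog_arm", "kwargs": {"increments": [{"x": -0.35, "y": 0.05, "z": 4, "wx": 0, "wy": 0, "wz": 0.3, "claw": 80}, {"x": -0.35, "y": 0.05, "z": 9, "wx": 0, "wy": 0, "wz": 0.3, "claw": 80}, {"x": -0.35, "y": 0.05, "z": 13.2, "wx": 0, "wy": 0, "wz": 0.3, "claw": 80}, {"x": -0.35, "y": 0.05, "z": 13.3, "wx": 0, "wy": 0, "wz": 0.3, "claw": 80}, {"x": -0.35, "y": 0.05, "z": 13.3, "wx": 0, "wy": 0, "wz": 0.3, "claw": 30}, {"x": -0.35, "y": 0.05, "z": 13.3, "wx": 0, "wy": 0, "wz": 0.3, "claw": 30}, {"x": -0.35, "y": 0.05, "z": 13.3, "wx": 0, "wy": 0, "wz": 0.3, "claw": 30}, {"x": -0.35, "y": 0.05, "z": 13.3, "wx": 0, "wy": 0, "wz": 0.3, "claw": 30}]}}

```text
clock: 19.75
position: [0.466, 0.3039, 0.0506]
tool_rot: [3.139, -0.004, 1.241]
force: [-0.5, -0.9, 7.7]
grip_width: 0.0439
```

Run:
```python
from h import *
p=bot.observe()["position"]
rows([(p[0],p[1],.17,1.241),(*G(-.075),.17,1.241),(*G(-.075),.062,1.241)])
f=bot.grab_frame("side"); save(f,"d1.png",(230,210,350,310),6)
```

```text
now [0.466  0.3039 0.0506] rot [ 3.139 -0.004  1.241] F [-0.5 -0.9  7.7] w 0.0439 t 19.75 q [-0.2   0.71 -0.69  1.88  0.63  0.78  0.01]
x 0.05 y 0.03 z -11.94  wx 0.1 wy -0.2 wz 0.0
x -27.75 y 8.22 z -12.03  wx 0.1 wy -0.2 wz 0.0
x -27.79 y 8.20 z -1.23  wx 0.1 wy -0.2 wz 0.0
```

View pics/d1.png

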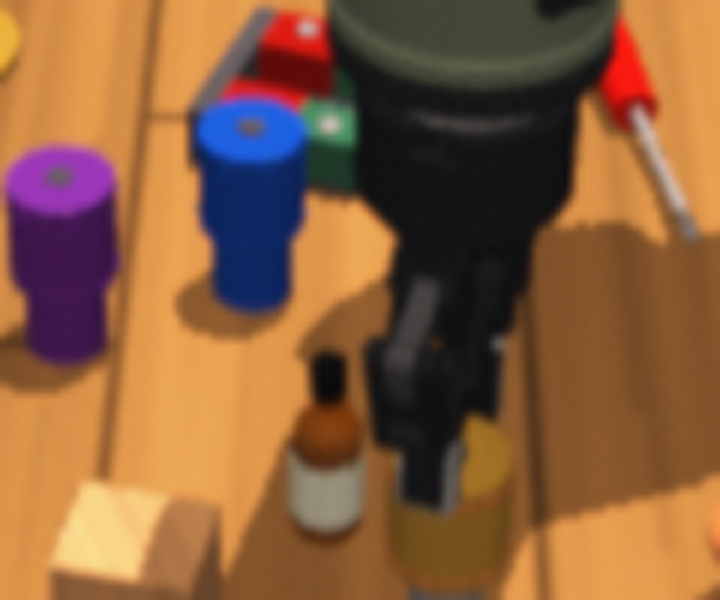

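Call:
{"fn": "jog_arm", "kwargs": {"increments": [{"x": 0, "y": 0, "z": -5, "wx": 0, "wy": 0, "wz": 0, "claw": 30}, {"x": 0, "y": 0, "z": -10, "wx": 0, "wy": 0, "wz": 0, "claw": 30}, {"x": -3, "y": 0.9, "z": -12, "wx": 0, "wy": 0, "wz": 0, "claw": 30}, {"x": -9, "y": 2.7, "z": -12, "wx": 0, "wy": 0, "wz": 0, "claw": 30}, {"x": -15, "y": 4.5, "z": -12, "wx": 0, "wy": 0, "wz": 0, "claw": 30}, {"x": -21, "y": 6.2, "z": -12, "wx": 0, "wy": 0, "wz": 0, "claw": 30}, {"x": -26, "y": 7.7, "z": -12, "wx": 0, "wy": 0, "wz": 0, "claw": 30}, {"x": -27.8, "y": 8.2, "z": -10, "wx": 0, "wy": 0, "wz": 0, "claw": 30}, {"x": -27.8, "y": 8.2, "z": -5, "wx": 0, "wy": 0, "wz": 0, "claw": 30}, {"x": -27.8, "y": 8.2, "z": -1.6, "wx": 0, "wy": 0, "wz": 0, "claw": 30}]}}

```text
clock: 21.05
position: [0.4537, 0.0136, 0.0652]
tool_rot: [3.138, -0.004, 1.24]
force: [1.3, -0.5, -2.5]
grip_width: 0.0434
```

Run:
```python
from h import *
rows([(*G(-.065),.0635,1.241),(*G(-.045),.0635,1.241),(*G(-.020),.0635,1.241)])
```

```text
now [0.4537 0.0136 0.0652] rot [ 3.138 -0.004  1.24 ] F [ 1.3 -0.5 -2.5] w 0.0434 t 21.05 q [ 0.38  0.56 -0.7   2.13  0.59  0.65  0.51]
x 0.07 y 0.97 z 0.18  wx 0.2 wy -0.2 wz -0.0
x 0.07 y 2.97 z 0.19  wx 0.2 wy -0.2 wz -0.0
x 0.08 y 5.47 z 0.19  wx 0.2 wy -0.2 wz -0.0
```

Call:
{"fn": "jog_arm", "kwargs": {"increments": [{"x": 0.07, "y": 1, "z": 0.1, "wx": 0, "wy": -0.2, "wz": 0, "claw": 30}, {"x": 0.07, "y": 2, "z": 0.1, "wx": 0, "wy": -0.2, "wz": 0, "claw": 30}, {"x": 0.07, "y": 3, "z": 0.1, "wx": 0, "wy": -0.2, "wz": 0, "claw": 30}, {"x": 0.07, "y": 3.8, "z": 0.1, "wx": 0, "wy": -0.2, "wz": 0, "claw": 30}, {"x": 0.07, "y": 4.5, "z": 0.1, "wx": 0, "wy": -0.2, "wz": 0, "claw": 30}, {"x": 0.07, "y": 4.8, "z": 0.1, "wx": 0, "wy": -0.2, "wz": 0, "claw": 30}]}}

```text
clock: 21.8
position: [0.4997, -0.0015, 0.0645]
tool_rot: [3.138, -0.0, 1.24]
force: [0.2, 0.4, -2.2]
grip_width: 0.0438
```

Run:
```python
from h import *
rows([(*G(-.015),.0635,1.241),(*G(.015),.0635,1.241)])
f=bot.grab_frame("side"); save(f,"d2.png",(250,180,320,250),8)
```

```text
now [ 0.4997 -0.0015  0.0645] rot [ 3.138 -0.     1.24 ] F [ 0.2  0.4 -2.2] w 0.0438 t 21.8 q [ 0.39  0.61 -0.68  2.02  0.59  0.71  0.57]
x 0.01 y 1.12 z 0.10  wx 0.2 wy -0.0 wz -0.1
x 0.01 y 4.12 z 0.12  wx 0.2 wy -0.0 wz -0.1
```

View pics/d2.png

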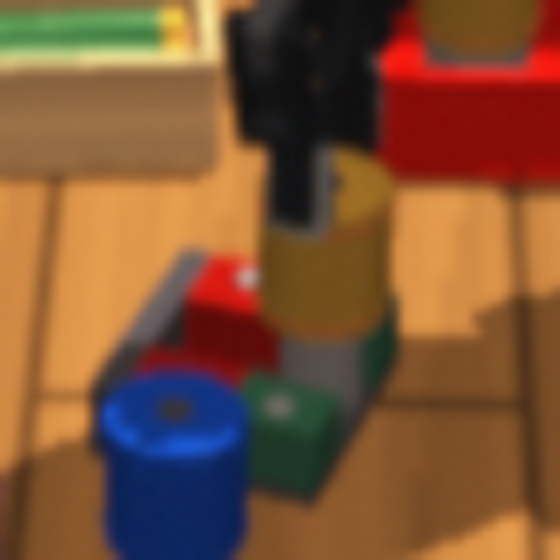

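Call:
{"fn": "jog_arm", "kwargs": {"increments": [{"x": 0, "y": 0.5, "z": 0.1, "wx": 0, "wy": 0, "wz": 0, "claw": 30}, {"x": 0, "y": 1, "z": 0.1, "wx": 0, "wy": 0, "wz": 0, "claw": 30}, {"x": 0, "y": 1.5, "z": 0.1, "wx": 0, "wy": 0, "wz": 0, "claw": 30}, {"x": 0, "y": 2.0, "z": 0.1, "wx": 0, "wy": 0, "wz": 0, "claw": 30}]}}

```text
clock: 22.35
position: [0.5191, -0.0081, 0.0635]
tool_rot: [3.138, -0.0, 1.24]
force: [-1.0, -0.0, -1.7]
grip_width: 0.0433
```

Run:
```python
from h import *
rows([(*G(-.015),.0635,1.241),(*G(.015),.0635,1.241)])
print(bot.observe()["moment"])
f=bot.grab_frame("side"); save(f,"d3.png",(250,180,320,250),8)
```

```text
now [ 0.5191 -0.0081  0.0635] rot [ 3.138 -0.     1.24 ] F [-1.  -0.  -1.7] w 0.0433 t 22.35 q [ 0.4   0.64 -0.68  1.97  0.59  0.74  0.6 ]
x 0.01 y -0.92 z 0.00  wx 0.2 wy -0.0 wz -0.1
x 0.01 y 2.08 z 0.01  wx 0.2 wy -0.0 wz -0.1
[ 0.03317586 -0.03244263 -0.04009438]
```

View pics/d3.png

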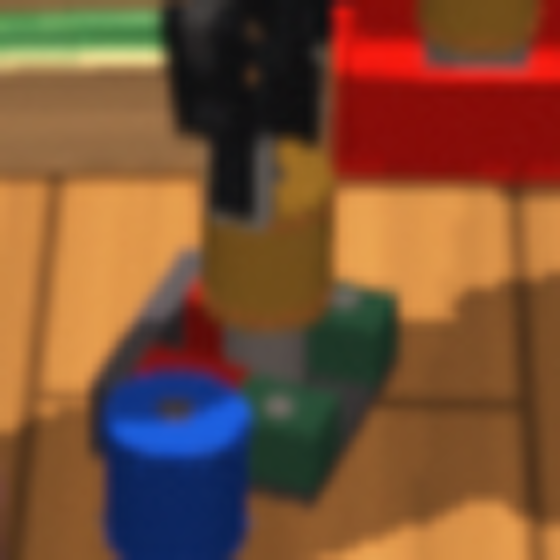

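Call:
{"fn": "jog_arm", "kwargs": {"increments": [{"x": 0, "y": 0.5, "z": 0, "wx": 0, "wy": 0, "wz": 0, "claw": 30}, {"x": 0, "y": 1, "z": 0, "wx": 0, "wy": 0, "wz": 0, "claw": 30}, {"x": 0, "y": 1.4, "z": 0, "wx": 0, "wy": 0, "wz": 0, "claw": 30}, {"x": 0, "y": 1.7, "z": 0, "wx": 0, "wy": 0, "wz": 0, "claw": 30}]}}

```text
clock: 22.9
position: [0.5359, -0.0139, 0.0636]
tool_rot: [3.138, -0.001, 1.239]
force: [-0.4, -0.2, -2.6]
grip_width: 0.0434
```

Run:
```python
from h import *
rows([(*G(.015),.0635,1.241)])
print(bot.observe()["moment"])
f=bot.grab_frame("side"); save(f,"d4.png",(250,180,320,250),8)
```

```text
now [ 0.5359 -0.0139  0.0636] rot [ 3.138e+00 -1.000e-03  1.239e+00] F [-0.4 -0.2 -2.6] w 0.0434 t 22.9 q [ 0.4   0.66 -0.68  1.92  0.59  0.76  0.62]
x 0.01 y 0.30 z 0.01  wx 0.2 wy -0.0 wz -0.1
[0.04282792 0.00198462 0.05365598]
```

View pics/d4.png

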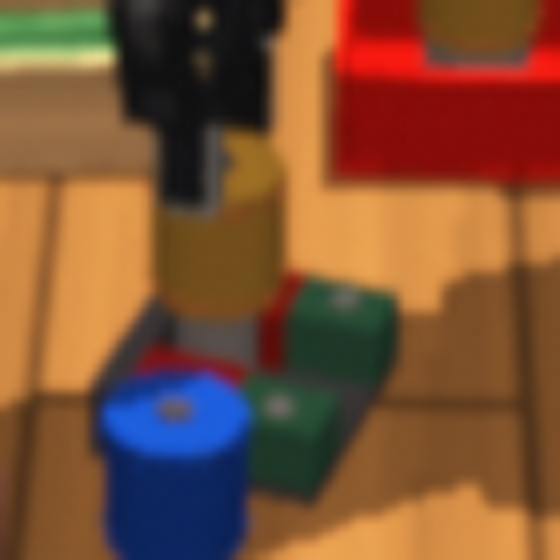

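Call:
{"fn": "jog_arm", "kwargs": {"increments": [{"x": 0, "y": 0.15, "z": 0, "wx": 0, "wy": 0, "wz": 0, "claw": 30}, {"x": 0, "y": 0.3, "z": 0, "wx": 0, "wy": 0, "wz": 0, "claw": 30}, {"x": 0, "y": 0.4, "z": 0, "wx": 0, "wy": 0, "wz": 0, "claw": 30}, {"x": 0, "y": 0.4, "z": 0, "wx": 0, "wy": 0, "wz": 0, "claw": 30}]}}

```text
clock: 23.45
position: [0.54, -0.0153, 0.0636]
tool_rot: [3.138, -0.001, 1.239]
force: [-0.4, -1.0, -2.9]
grip_width: 0.0432
```

Run:
```python
from h import *
o=bot.observe(); print(o["moment"])
t=(.5127,-.3709)
rows([(*G(.013),.0635,1.241),(*G(.013),.17,1.241),(.53,-.2,.17,1.241),(*t,.17,1.241),(*t,.06,1.241)])
```

```text
[-0.01340081  0.04755654  0.00075667]
now [ 0.54   -0.0153  0.0636] rot [ 3.138e+00 -1.000e-03  1.239e+00] F [-0.4 -1.  -2.9] w 0.0432 t 23.45 q [ 0.4   0.66 -0.68  1.91  0.59  0.77  0.63]
x 0.01 y -0.33 z 0.01  wx 0.2 wy -0.0 wz -0.1
x 0.02 y -0.29 z -10.64  wx 0.2 wy -0.0 wz -0.1
x -17.78 y 5.11 z -10.63  wx 0.2 wy -0.0 wz -0.1
x -34.50 y 9.04 z -10.62  wx 0.2 wy -0.0 wz -0.1
x -34.51 y 8.99 z 0.38  wx 0.2 wy -0.0 wz -0.1
```

Call:
{"fn": "jog_arm", "kwargs": {"increments": [{"x": 0, "y": 0.15, "z": 0, "wx": 0, "wy": 0, "wz": 0, "claw": 30}, {"x": 0, "y": 0.2, "z": 0, "wx": 0, "wy": 0, "wz": 0, "claw": 30}, {"x": 0, "y": 0.2, "z": 0, "wx": 0, "wy": 0, "wz": 0, "claw": 30}]}}

```text
clock: 23.82
position: [0.5418, -0.016, 0.0636]
tool_rot: [3.138, -0.001, 1.239]
force: [-1.2, -0.6, -2.5]
grip_width: 0.0435
```

Run:
```python
from h import *
o=bot.observe(); print(o["moment"])
t=(.5127,-.3715)
rows([(*G(.013),.0635,1.241),(*G(.013),.17,1.241),(*t,.17,1.241),(*t,.06,1.241)])
f=bot.grab_frame("side"); save(f,"d5.png",(250,180,320,250),8)
```

```text
[0.05664762 0.15367451 0.01119641]
now [ 0.5418 -0.016   0.0636] rot [ 3.138e+00 -1.000e-03  1.239e+00] F [-1.2 -0.6 -2.5] w 0.0435 t 23.825 q [ 0.4   0.67 -0.68  1.91  0.59  0.77  0.63]
x 0.01 y -0.53 z 0.01  wx 0.2 wy -0.0 wz -0.1
x 0.02 y -0.49 z -10.64  wx 0.2 wy -0.0 wz -0.1
x -34.56 y 8.85 z -10.63  wx 0.2 wy -0.0 wz -0.1
x -34.57 y 8.81 z 0.37  wx 0.2 wy -0.0 wz -0.1
```

View pics/d5.png

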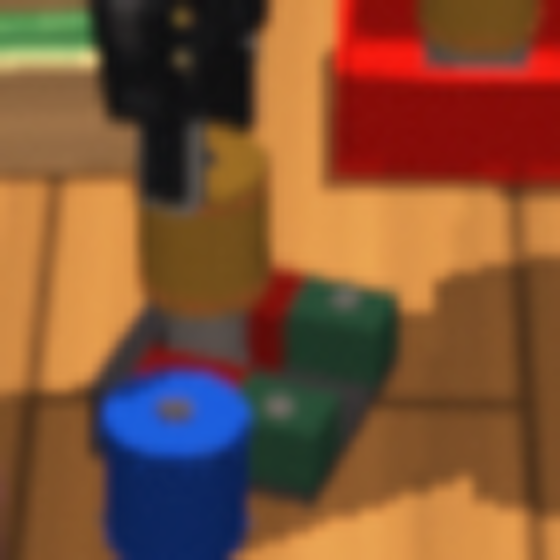

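Call:
{"fn": "jog_arm", "kwargs": {"increments": [{"x": 0, "y": -0.4, "z": 0, "wx": 0, "wy": 0, "wz": 0, "claw": 30}, {"x": 0, "y": -0.5, "z": -4, "wx": 0, "wy": 0, "wz": 0, "claw": 30}, {"x": 0, "y": -0.5, "z": -9, "wx": 0, "wy": 0, "wz": 0, "claw": 30}, {"x": -3, "y": 0.5, "z": -12, "wx": 0, "wy": 0, "wz": 0, "claw": 30}, {"x": -9, "y": 2, "z": -12, "wx": 0, "wy": 0, "wz": 0, "claw": 30}, {"x": -15, "y": 3.5, "z": -12, "wx": 0, "wy": 0, "wz": 0, "claw": 30}, {"x": -21, "y": 5.2, "z": -12, "wx": 0, "wy": 0, "wz": 0, "claw": 30}, {"x": -27, "y": 6.8, "z": -12, "wx": 0, "wy": 0, "wz": 0, "claw": 30}, {"x": -32.5, "y": 8.3, "z": -12, "wx": 0, "wy": 0, "wz": 0, "claw": 30}, {"x": -34.5, "y": 8.8, "z": -11, "wx": 0, "wy": 0, "wz": 0, "claw": 30}]}}

```text
clock: 25.12
position: [0.5112, -0.3745, 0.1735]
tool_rot: [3.137, 0.0, 1.235]
force: [-0.0, 0.6, -2.9]
grip_width: 0.0435
```

Run:
```python
from h import *
t=(.5127,-.3715)
rows([(*t,.17,1.241),(*t,.0565,1.241)])
f=bot.grab_frame("side"); save(f,"y1.png",(240,100,330,190),6)
```

```text
now [ 0.5112 -0.3745  0.1735] rot [3.137 0.    1.235] F [-0.   0.6 -2.9] w 0.0435 t 25.125 q [ 1.    0.65 -0.71  1.58  0.46  1.08  1.4 ]
x 0.33 y 0.04 z 0.35  wx 0.3 wy 0.0 wz -0.3
x 0.34 y -0.01 z 11.70  wx 0.3 wy 0.0 wz -0.3
```

View pics/y1.png

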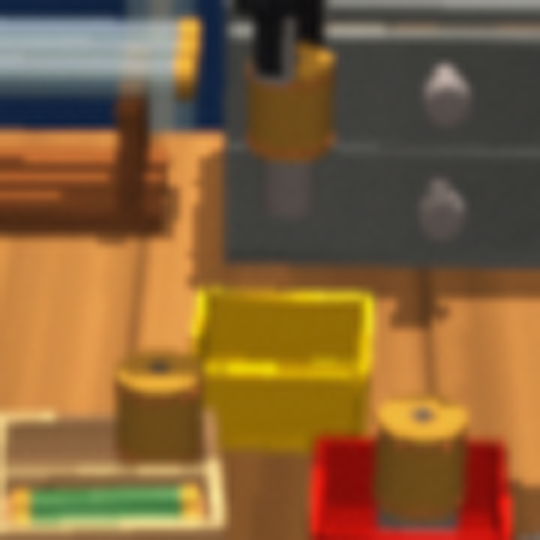

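Call:
{"fn": "jog_arm", "kwargs": {"increments": [{"x": 0.3, "y": 0, "z": 4, "wx": 0, "wy": 0, "wz": 0, "claw": 30}, {"x": 0.3, "y": 0, "z": 8.5, "wx": 0, "wy": 0, "wz": 0, "claw": 30}, {"x": 0.3, "y": 0, "z": 10.8, "wx": 0, "wy": 0, "wz": 0, "claw": 30}, {"x": 0.3, "y": 0, "z": 11.6, "wx": 0, "wy": 0, "wz": 0, "claw": 30}, {"x": 0.3, "y": 0, "z": 11.8, "wx": 0, "wy": 0, "wz": 0, "claw": 30}]}}

```text
clock: 25.8
position: [0.5134, -0.3724, 0.0557]
tool_rot: [3.136, 0.0, 1.235]
force: [-1.5, 2.2, 20.4]
grip_width: 0.0436
```

Run:
```python
from h import *
rows([])
f=bot.grab_frame("side"); save(f,"y2.png",(240,100,330,190),6)
```

```text
now [ 0.5134 -0.3724  0.0557] rot [3.136 0.    1.235] F [-1.5  2.2 20.4] w 0.0436 t 25.8 q [ 0.95  0.78 -0.64  1.67  0.58  0.88  1.31]
```

View pics/y2.png

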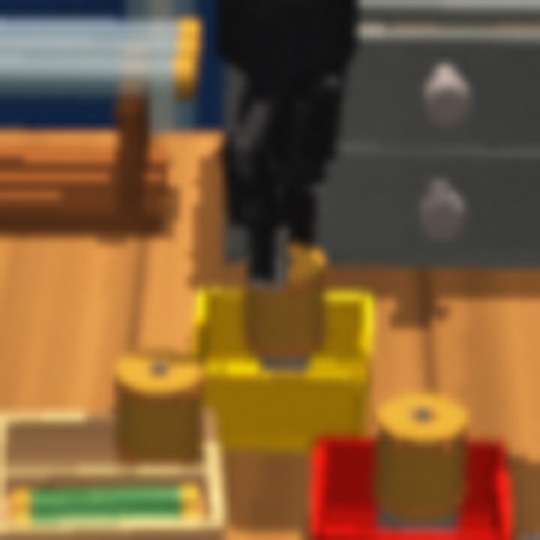

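Call:
{"fn": "jog_arm", "kwargs": {"increments": [{"x": 0, "y": 0, "z": -0.2, "wx": 0, "wy": 0, "wz": 0, "claw": 30}, {"x": 0, "y": 0, "z": -0.2, "wx": 0, "wy": 0, "wz": 0, "claw": 70}, {"x": 0, "y": 0, "z": -0.4, "wx": 0, "wy": 0, "wz": 0, "claw": 70}, {"x": 0, "y": 0, "z": -3, "wx": 0, "wy": 0, "wz": 0, "claw": 70}, {"x": 0, "y": 0, "z": -8, "wx": 0, "wy": 0, "wz": 0, "claw": 70}, {"x": 0, "y": 0, "z": -13, "wx": 0, "wy": 0, "wz": 0, "claw": 70}]}}

```text
clock: 26.6
position: [0.5126, -0.3719, 0.1874]
tool_rot: [3.136, 0.0, 1.235]
force: [0.9, -0.2, -0.1]
grip_width: 0.0597
```

Run:
```python
from h import *
f=bot.grab_frame("side"); save(f,"y3.png",(240,100,330,190),6); save(f,"bl.png",(225,270,285,345),10)
f=bot.grab_frame("top"); save(f,"bt.png",(90,170,150,220),10)
rows([(.52,0,.18,1.40),(.5753,.345,.18,1.403)])
```

```text
now [ 0.5149 -0.3729  0.1913] rot [3.129e+00 2.000e-03 1.235e+00] F [-0.3 -1.2 -1.2] w 0.0595 t 26.7 q [ 1.    0.63 -0.72  1.57  0.45  1.1   1.41]
x 35.38 y -11.82 z 0.90  wx 0.7 wy 0.2 wz -9.5
x 69.78 y -17.96 z 0.74  wx 0.7 wy 0.2 wz -9.6
```

View pics/y3.png

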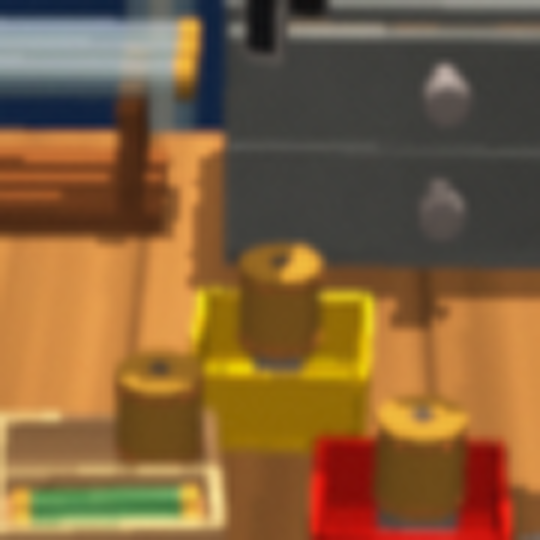

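View pics/bl.png

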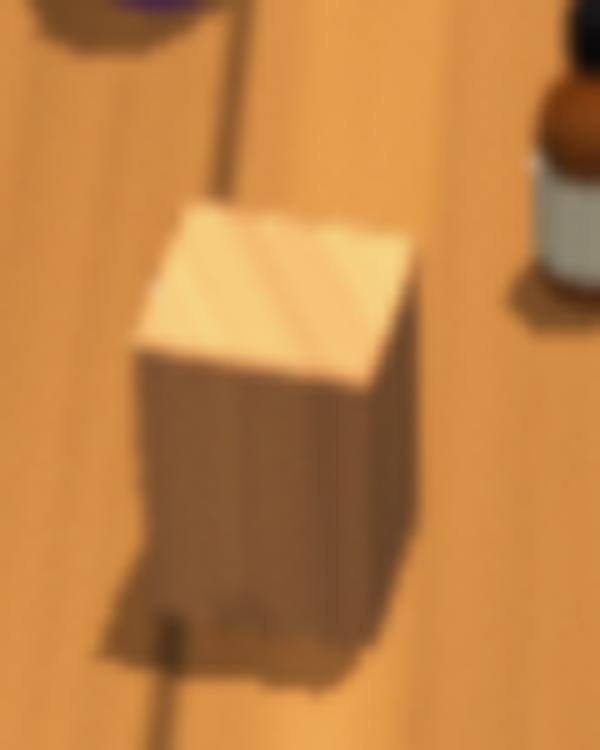

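View pics/bt.png

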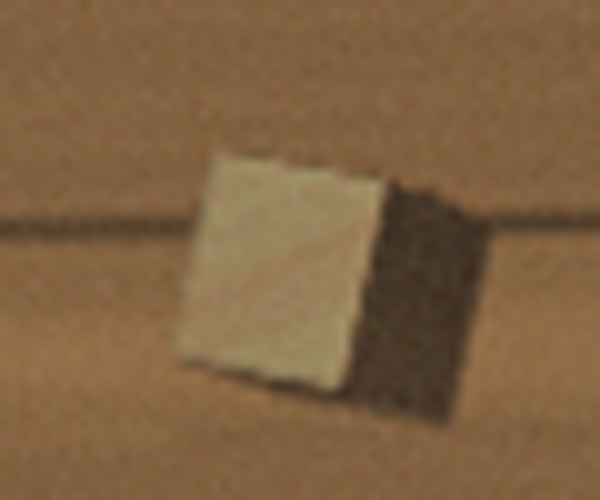

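Run:
```python
from h import *
import pickle
c=cam(pickle.load(open("top0.pkl","rb")));s=cam(pickle.load(open("side0.pkl","rb")))
print(fitrect(c,un([(215,152),(387,180),(346,392),(178,361)],90,170,10),.084,.052,.044,-.17))
print(fitrect(s,un([(135,347),(188,205),(412,238),(370,388)],225,270,10),.084,.052,.044,-.17))
```

```text
(array([ 0.57572059,  0.34512807, -0.16557722]), np.float64(0.5996744279614177))
(array([ 0.57711689,  0.34646282, -0.17707041]), np.float64(0.7540121291473838))
```

Call:
{"fn": "jog_arm", "kwargs": {"increments": [{"x": 5.8, "y": -2, "z": 0.5, "wx": 0.7, "wy": 0.2, "wz": -2, "claw": 90}, {"x": 11.6, "y": -4, "z": 0.5, "wx": 0.7, "wy": 0.2, "wz": -4, "claw": 90}, {"x": 17.4, "y": -6, "z": 0.5, "wx": 0.7, "wy": 0.2, "wz": -6, "claw": 90}, {"x": 23.2, "y": -8, "z": 0.5, "wx": 0.7, "wy": 0.2, "wz": -8, "claw": 90}, {"x": 29, "y": -10, "z": 0.5, "wx": 0.7, "wy": 0.2, "wz": -9.6, "claw": 90}, {"x": 35, "y": -12, "z": 0.5, "wx": 0.7, "wy": 0.2, "wz": -9.6, "claw": 90}, {"x": 41, "y": -13, "z": 0.5, "wx": 0.7, "wy": 0.2, "wz": -9.6, "claw": 90}, {"x": 47, "y": -14, "z": 0.5, "wx": 0.7, "wy": 0.2, "wz": -9.6, "claw": 90}, {"x": 53, "y": -15, "z": 0.5, "wx": 0.7, "wy": 0.2, "wz": -9.6, "claw": 90}, {"x": 59, "y": -16, "z": 0.5, "wx": 0.7, "wy": 0.2, "wz": -9.6, "claw": 90}]}}

```text
clock: 27.95
position: [0.5584, 0.2386, 0.1829]
tool_rot: [3.141, 0.0, 1.402]
force: [1.7, -0.2, 0.2]
grip_width: 0.077
```

Run:
```python
from h import *
rows([(.5763,.3456,.17,1.400),(.5763,.3456,.049,1.400)])
```

```text
now [0.5584 0.2386 0.1829] rot [3.141 0.    1.402] F [ 1.7 -0.2  0.2] w 0.077 t 27.95 q [ 0.03  0.63 -0.81  1.64  0.5   1.09  0.48]
x 10.85 y -0.03 z 1.29  wx 0.0 wy 0.0 wz 0.1
x 10.85 y -0.04 z 13.39  wx 0.0 wy 0.0 wz 0.1
```

Call:
{"fn": "jog_arm", "kwargs": {"increments": [{"x": 6, "y": 0, "z": 0.5, "wx": 0, "wy": 0, "wz": 0, "claw": 90}, {"x": 10, "y": 0, "z": 1.3, "wx": 0, "wy": 0, "wz": 0, "claw": 90}, {"x": 10.85, "y": 0, "z": 1.3, "wx": 0, "wy": 0, "wz": 0, "claw": 90}, {"x": 10.85, "y": 0, "z": 1.3, "wx": 0, "wy": 0, "wz": 0, "claw": 90}]}}

```text
clock: 28.45
position: [0.5765, 0.3455, 0.1697]
tool_rot: [3.141, 0.001, 1.403]
force: [0.5, -0.8, 0.1]
grip_width: 0.0766
```

Run:
```python
from h import *
rows([(.5763,.3456,.17,1.400),(.5763,.3456,.049,1.400)])
f=bot.grab_frame("side"); save(f,"bl2.png",(215,220,305,345),5)
```

```text
now [0.5765 0.3455 0.1697] rot [3.141e+00 1.000e-03 1.403e+00] F [ 0.5 -0.8  0.1] w 0.0766 t 28.45 q [-0.17  0.74 -0.78  1.47  0.54  1.16  0.37]
x 0.00 y -0.02 z -0.03  wx 0.0 wy 0.0 wz 0.2
x 0.01 y -0.03 z 12.07  wx 0.0 wy 0.0 wz 0.2
```

View pics/bl2.png

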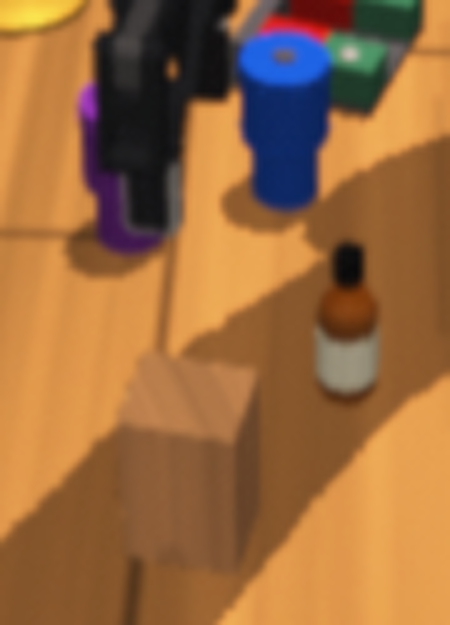

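Call:
{"fn": "jog_arm", "kwargs": {"increments": [{"x": 0, "y": 0, "z": 4, "wx": 0, "wy": 0, "wz": 0.2, "claw": 90}, {"x": 0, "y": 0, "z": 8.5, "wx": 0, "wy": 0, "wz": 0.2, "claw": 90}, {"x": 0, "y": 0, "z": 12, "wx": 0, "wy": 0, "wz": 0.2, "claw": 90}, {"x": 0, "y": 0, "z": 12, "wx": 0, "wy": 0, "wz": 0.2, "claw": 90}, {"x": 0, "y": 0, "z": 12, "wx": 0, "wy": 0, "wz": 0.2, "claw": 30}, {"x": 0, "y": 0, "z": 12, "wx": 0, "wy": 0, "wz": 0.2, "claw": 30}, {"x": 0, "y": 0, "z": 12, "wx": 0, "wy": 0, "wz": 0.2, "claw": 30}, {"x": 0, "y": 0, "z": 12, "wx": 0, "wy": 0, "wz": 0.2, "claw": 30}, {"x": 0, "y": 0, "z": 12, "wx": 0, "wy": 0, "wz": 0.2, "claw": 30}]}}

```text
clock: 29.62
position: [0.5785, 0.3433, 0.054]
tool_rot: [3.137, 0.002, 1.397]
force: [-9.3, -16.5, 42.3]
grip_width: 0.026
```

Run:
```python
from h import *
t=B(.0245); print(t)
rows([(.5765,.3456,.18,1.400),(.55,.0,.18,1.5),(*t,.18,1.644)])
f=bot.grab_frame("side"); save(f,"bl3.png",(215,220,305,345),5)
```

```text
[ 0.62756507 -0.24264515]
now [0.5785 0.3433 0.054 ] rot [3.137e+00 2.000e-03 1.397e+00] F [ -9.3 -16.5  42.3] w 0.026 t 29.625 q [-0.2   0.86 -0.71  1.55  0.64  0.98  0.29]
x 0.17 y -0.18 z -12.60  wx 0.3 wy 0.1 wz -0.2
x -34.33 y 3.20 z -12.52  wx 0.3 wy 0.1 wz -5.9
x -56.88 y 15.05 z -12.43  wx 0.3 wy 0.1 wz -14.2
```

View pics/bl3.png

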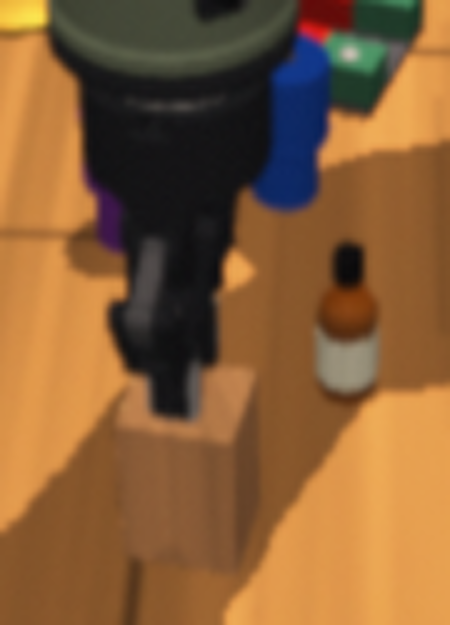

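Run:
```python
from h import *
f=bot.grab_frame("side"); s=cam(f); o=bot.observe(); p=o["position"]
save(f,"bl4.png",(225,265,285,345),9)
y=1.397; d=np.array([np.cos(y),np.sin(y)])
for k in (-.022,-.013,0,.013,.022):
  for z in (.054,.06,.084):
    print(k,z,np.round((proj(s,[p[0]+k*d[0],p[1]+k*d[1],z])-[225,265])*9+4))
f=bot.grab_frame("top"); save(f,"bt4.png",(80,150,170,230),8)
```

```text
-0.022 0.054 [269. 326.]
-0.022 0.06 [268. 308.]
-0.022 0.084 [266. 236.]
-0.013 0.054 [260. 352.]
-0.013 0.06 [259. 334.]
-0.013 0.084 [256. 261.]
0 0.054 [247. 390.]
0 0.06 [246. 372.]
0 0.084 [243. 299.]
0.013 0.054 [234. 429.]
0.013 0.06 [233. 411.]
0.013 0.084 [230. 338.]
0.022 0.054 [224. 456.]
0.022 0.06 [223. 438.]
0.022 0.084 [220. 365.]
```

View pics/bl4.png

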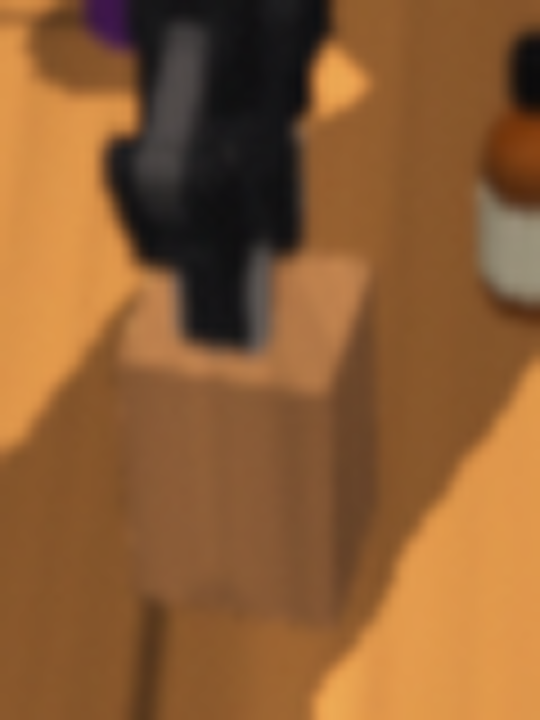

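View pics/bt4.png

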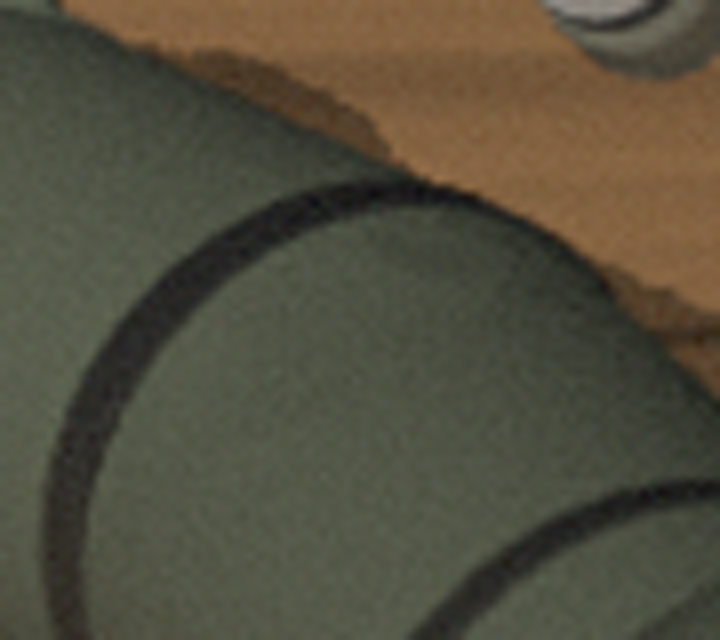

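Run:
```python
from h import *
import pickle
s=cam(pickle.load(open("side0.pkl","rb")))
def show(p,y,k,u0,v0,sc):
  d=np.array([np.cos(y),np.sin(y)])
  for z in (.05,.06,.07,.08): print(k,z,np.round((proj(s,[p[0]+k*d[0],p[1]+k*d[1],z])-[u0,v0])*sc+sc/2-.5))
show((.5552,.2178),1.243,.027,220,200,6)
print()
show((.5765,.3455),1.403,.042,215,220,5)
for k in(.042,): 
  d=np.array([np.cos(1.403),np.sin(1.403)])
  for z in (.17,.18,.19): print(z,np.round((proj(s,[.5765+k*d[0],.3455+k*d[1],z])-[215,220])*5+2))
```

```text
0.027 0.05 [251. 472.]
0.027 0.06 [250. 452.]
0.027 0.07 [250. 432.]
0.027 0.08 [249. 413.]

0.042 0.05 [168. 524.]
0.042 0.06 [167. 507.]
0.042 0.07 [166. 490.]
0.042 0.08 [166. 473.]
0.17 [158. 309.]
0.18 [157. 290.]
0.19 [156. 270.]
```

Both fingertips are standing on top of the block: the real tips sit about 30–40 mm behind the reported TCP when the gripper is open. I'll lift, reopen, re-measure and grasp lower.

Call:
{"fn": "jog_arm", "kwargs": {"increments": [{"x": 0, "y": 0, "z": -2, "wx": 0, "wy": 0, "wz": 0, "claw": 30}, {"x": 0, "y": 0, "z": -5, "wx": 0, "wy": 0, "wz": 0, "claw": 90}, {"x": 0, "y": 0, "z": -8, "wx": 0, "wy": 0, "wz": 0, "claw": 90}, {"x": 0, "y": 0, "z": -10, "wx": 0, "wy": 0, "wz": 0, "claw": 90}, {"x": 0, "y": 0, "z": -10, "wx": 0, "wy": 0, "wz": 0, "claw": 90}]}}

```text
clock: 30.4
position: [0.5788, 0.3441, 0.1561]
tool_rot: [3.135, -0.0, 1.396]
force: [0.3, 0.0, 0.2]
grip_width: 0.0768
```

Run:
```python
from h import *
f=bot.grab_frame("side"); save(f,"bl5.png",(210,210,290,345),5)
rows([(.5763,.3456,.08,1.400)])
f=bot.grab_frame("top"); save(f,"bt5.png",(80,150,170,230),8)
```

```text
now [0.5783 0.3436 0.1546] rot [3.136e+00 1.000e-03 1.396e+00] F [-0.6 -0.4 -0.1] w 0.0768 t 30.45 q [-0.17  0.75 -0.77  1.48  0.55  1.13  0.36]
x 0.17 y -0.28 z 7.46  wx 0.3 wy 0.1 wz -0.2
```

View pics/bl5.png

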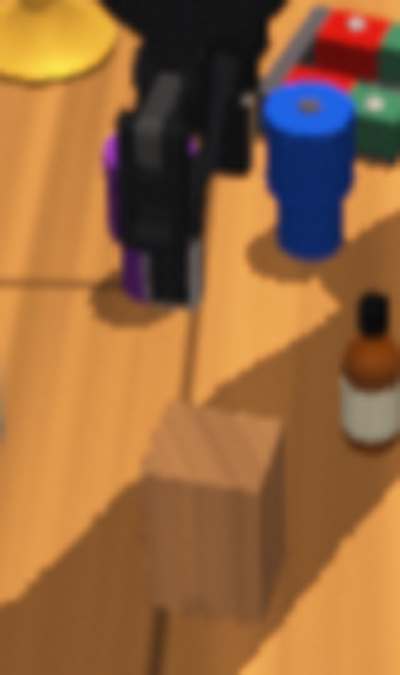

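Run:
```python
from h import *
import pickle
s=cam(pickle.load(open("side0.pkl","rb")))
p=np.array([.5787,.3440]);d=np.array([np.cos(1.396),np.sin(1.396)])
for px,n in zip(un([(172,303),(232,172)],210,210,5),"NF"):
    for z in (.155,.17,.185,.2):
        q=unproj(s,*px,z)[:2]-p; print(n,z,"along",round(q@d,4),"perp",round(q@[d[1],-d[0]],4))
print(fitrect(s,un([(148,478),(180,402),(282,422),(262,492)],210,210,5),.084,.052,.044,-.17))
```

```text
N 0.155 along -0.0045 perp 0.0148
N 0.17 along 0.012 perp 0.0099
N 0.185 along 0.0286 perp 0.005
N 0.2 along 0.0452 perp 0.0
F 0.155 along -0.0939 perp 0.0113
F 0.17 along -0.0753 perp 0.0064
F 0.185 along -0.0567 perp 0.0016
F 0.2 along -0.0381 perp -0.0033
(array([ 0.57491291,  0.34722697, -0.19435602]), np.float64(1.6463238611257793))
```

View pics/bt5.png

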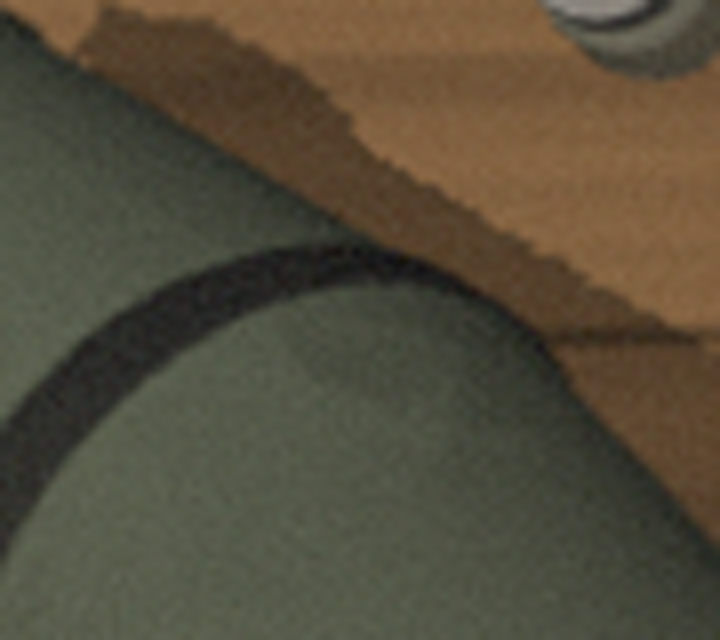

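Call:
{"fn": "jog_arm", "kwargs": {"increments": [{"x": 0.17, "y": -0.25, "z": 3.5, "wx": 0.3, "wy": 0, "wz": -0.2, "claw": 90}, {"x": 0.17, "y": -0.25, "z": 7.5, "wx": 0.3, "wy": 0, "wz": -0.2, "claw": 90}, {"x": 0.17, "y": -0.25, "z": 9, "wx": 0.3, "wy": 0, "wz": -0.2, "claw": 90}, {"x": 0.17, "y": -0.25, "z": 11, "wx": 0.3, "wy": 0, "wz": -0.2, "claw": 90}, {"x": 0.17, "y": -0.25, "z": 12, "wx": 0.3, "wy": 0, "wz": -0.2, "claw": 90}, {"x": 0.17, "y": -0.25, "z": 12, "wx": 0.3, "wy": 0, "wz": -0.2, "claw": 90}]}}

```text
clock: 31.25
position: [0.5763, 0.3451, 0.0335]
tool_rot: [-3.141, 0.002, 1.4]
force: [0.4, -0.9, 0.5]
grip_width: 0.0768
```

Run:
```python
from h import *
f=bot.grab_frame("side"); save(f,"bl6.png",(210,210,290,345),5)
rows([(.5763,.3456,.023,1.400)])
```

```text
now [0.5766 0.3453 0.0342] rot [-3.141e+00  2.000e-03  1.400e+00] F [ 0.  -0.  -0.3] w 0.077 t 31.3 q [-0.21  0.89 -0.7   1.55  0.66  0.95  0.28]
x 0.03 y -0.03 z 1.12  wx -0.0 wy 0.1 wz -0.0
```

View pics/bl6.png

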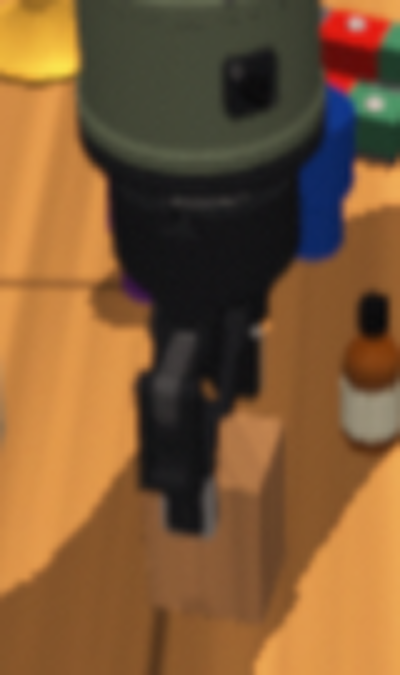

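Call:
{"fn": "jog_arm", "kwargs": {"increments": [{"x": 0, "y": 0, "z": 1.1, "wx": 0, "wy": 0, "wz": 0, "claw": 90}, {"x": 0, "y": 0, "z": 1.1, "wx": 0, "wy": 0, "wz": 0, "claw": 30}, {"x": 0, "y": 0, "z": 1.1, "wx": 0, "wy": 0, "wz": 0, "claw": 30}, {"x": 0, "y": 0, "z": 1.1, "wx": 0, "wy": 0, "wz": 0, "claw": 30}, {"x": 0, "y": 0, "z": 1.1, "wx": 0, "wy": 0, "wz": 0, "claw": 30}, {"x": 0, "y": 0, "z": 1.1, "wx": 0, "wy": 0, "wz": 0, "claw": 30}]}}

```text
clock: 32.05
position: [0.5766, 0.3454, 0.0233]
tool_rot: [3.142, 0.002, 1.4]
force: [0.5, -0.6, 2.4]
grip_width: 0.0435
```

Run:
```python
from h import *
f=bot.grab_frame("side"); save(f,"bl7.png",(210,210,290,345),5)
t=B(.0245)
rows([(.5765,.3456,.15,1.400),(.55,.0,.15,1.5),(*t,.15,1.644)])
```

```text
now [0.5766 0.3454 0.0234] rot [3.142e+00 2.000e-03 1.400e+00] F [ 0.2 -0.1  2.3] w 0.0433 t 32.1 q [-0.21  0.9  -0.69  1.56  0.67  0.93  0.28]
x -0.00 y -0.02 z -12.66  wx 0.0 wy 0.1 wz -0.0
x -34.51 y 3.25 z -12.61  wx -0.0 wy 0.1 wz -5.7
x -57.10 y 15.01 z -12.58  wx -0.0 wy 0.1 wz -14.0
```

View pics/bl7.png

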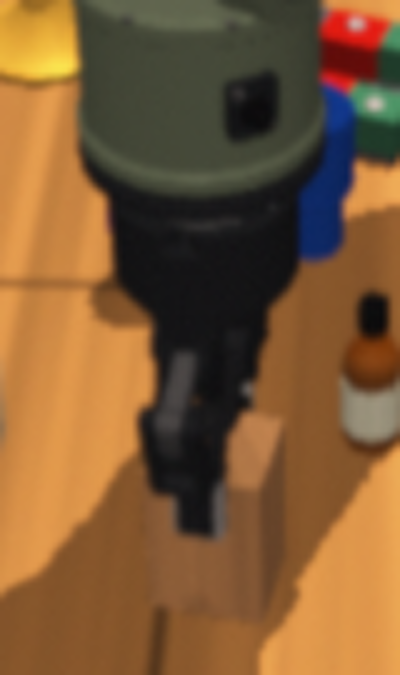

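Call:
{"fn": "jog_arm", "kwargs": {"increments": [{"x": 0, "y": 0, "z": -4, "wx": 0, "wy": 0, "wz": 0, "claw": 30}, {"x": 0, "y": 0, "z": -9, "wx": 0, "wy": 0, "wz": 0, "claw": 30}, {"x": -3, "y": 0.3, "z": -13, "wx": 0, "wy": 0, "wz": 0, "claw": 30}, {"x": -9, "y": 0.9, "z": -13, "wx": 0, "wy": 0, "wz": -1, "claw": 30}, {"x": -15, "y": 1.5, "z": -13, "wx": 0, "wy": 0, "wz": -2, "claw": 30}]}}

```text
clock: 32.72
position: [0.5657, 0.1936, 0.1539]
tool_rot: [3.141, 0.002, 1.436]
force: [1.7, -0.8, -0.4]
grip_width: 0.0436
```

Run:
```python
from h import *
f=bot.grab_frame("top"); save(f,"t6.png",(310,140,450,285),4); save(f,"t7.png",(315,155,385,220),9)
f=bot.grab_frame("side"); save(f,"s7.png",(220,130,300,210),9)
t=B(.0245)
rows([(.55,.0,.15,1.5),(*t,.15,1.644)])
```

```text
now [0.5667 0.1873 0.1532] rot [3.141 0.006 1.428] F [ 1.3  0.9 -1.3] w 0.0435 t 32.825 q [ 0.11  0.65 -0.8   1.69  0.53  1.04  0.56]
x -18.78 y 1.02 z 0.43  wx 0.0 wy 0.3 wz -4.1
x -41.69 y 12.15 z 0.57  wx -0.0 wy 0.3 wz -12.4
```

View pics/t7.png

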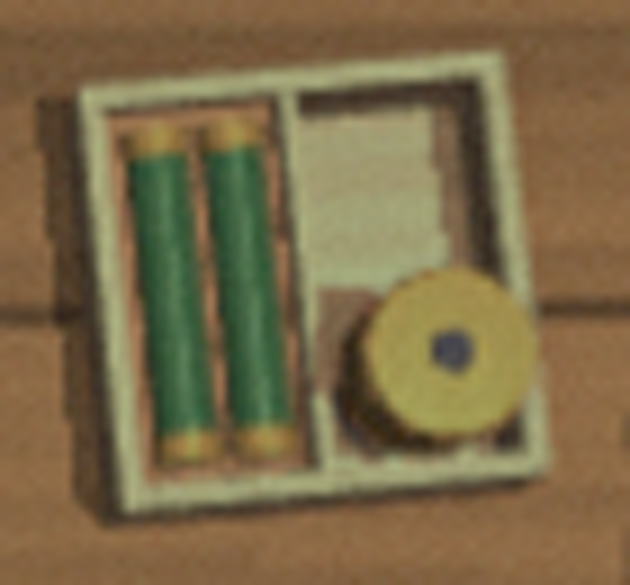

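View pics/s7.png

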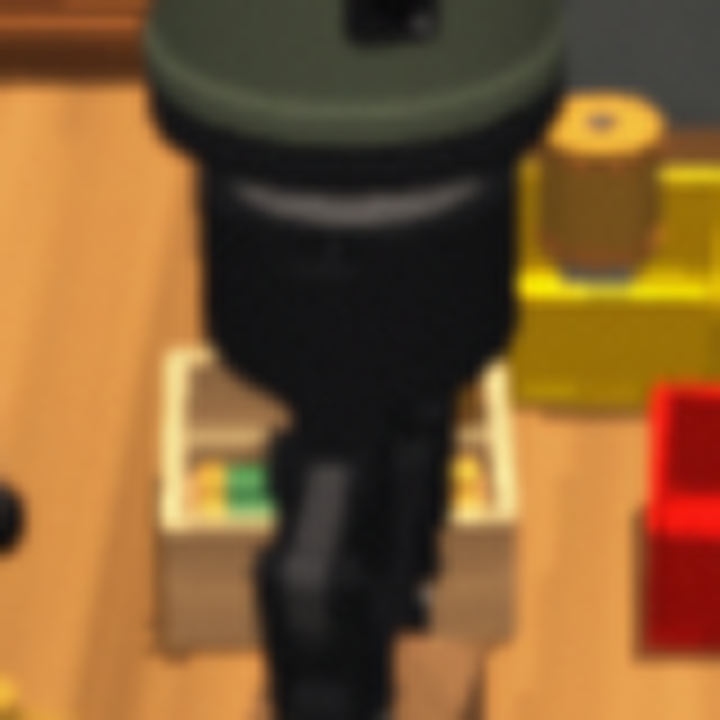

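View pics/t6.png

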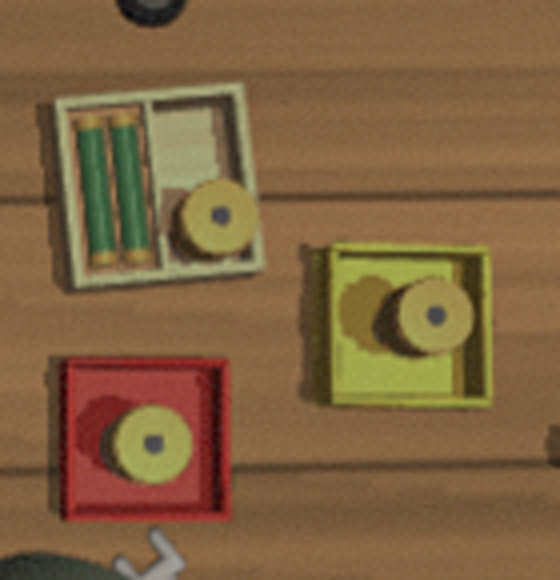

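Run:
```python
from h import *
import pickle
c=cam(pickle.load(open("top0.pkl","rb")))
q=unproj(c,*un([(452,351)],315,155,9)[0],.091)[:2]; print("bay stem",q)
print(fitrect(c,un([(80,90),(505,53),(548,470),(124,515)],315,155,9),.048,.118,.118,.07))
Rm=np.array([[np.cos(CY),np.sin(CY)],[-np.sin(CY),np.cos(CY)]])
print("bay local",Rm@(q-C0)+[0,.0265])
for n,p,b in (("red",(154,444),(.4449,-.2048)),("yel",(436,316),(.5127,-.3709))):
    q=unproj(c,*un([p],310,140,4)[0],.091)[:2]; print(n,q,q-b)
```

```text
bay stem [ 0.57495863 -0.24619523]
(array([ 0.60136924, -0.21768712,  0.07781638]), np.float64(0.39836372430943356))
bay local [-0.02822528  0.00029096]
red [ 0.4406586  -0.20240575] [-0.0042414   0.00239425]
yel [ 0.51359363 -0.37231624] [ 0.00089363 -0.00141624]
```

```bash
sed -i 's/^C0=.*/C0=np.array([.6013,-.2179]);CY=.0755/' h.py
python3 - <<'E'
from h import *
t=B(.024);print(t)
rows([(.58,.0,.15,1.5),(*t,.15,1.646)])
E
```

```text
[ 0.62723048 -0.24251423]
now [0.5667 0.1873 0.1532] rot [3.141 0.006 1.428] F [ 1.3  0.9 -1.3] w 0.0435 t 32.825 q [ 0.11  0.65 -0.8   1.69  0.53  1.04  0.56]
x -18.35 y 3.99 z 0.43  wx 0.0 wy 0.3 wz -4.1
x -41.68 y 12.12 z 0.57  wx -0.0 wy 0.3 wz -12.5
```

Call:
{"fn": "jog_arm", "kwargs": {"increments": [{"x": -5, "y": 1, "z": 0.3, "wx": 0, "wy": 0.3, "wz": -1.5, "claw": 30}, {"x": -10.5, "y": 2.2, "z": 0.3, "wx": 0, "wy": 0.3, "wz": -3, "claw": 30}, {"x": -16, "y": 3.5, "z": 0.3, "wx": 0, "wy": 0.3, "wz": -5, "claw": 30}, {"x": -21.5, "y": 5, "z": 0.3, "wx": 0, "wy": 0.3, "wz": -7, "claw": 30}, {"x": -27, "y": 7, "z": 0.3, "wx": 0, "wy": 0.3, "wz": -9, "claw": 30}, {"x": -32.5, "y": 9, "z": 0.3, "wx": 0, "wy": 0.3, "wz": -11, "claw": 30}, {"x": -37.5, "y": 10.8, "z": 0.3, "wx": 0, "wy": 0.3, "wz": -12.5, "claw": 30}, {"x": -41, "y": 12, "z": 0.3, "wx": 0, "wy": 0.3, "wz": -12.5, "claw": 30}, {"x": -41.7, "y": 12.1, "z": 0.3, "wx": 0, "wy": 0.3, "wz": -12.5, "claw": 30}, {"x": -41.7, "y": 12.1, "z": 0.3, "wx": 0, "wy": 0.3, "wz": -12.5, "claw": 30}]}}

```text
clock: 34.08
position: [0.6268, -0.2424, 0.1525]
tool_rot: [-3.141, 0.0, 1.646]
force: [0.1, 0.9, -1.4]
grip_width: 0.044
```

Run:
```python
from h import *
t=B(.024)
rows([(*t,.09,1.646),(*t,.0285,1.646)])
f=bot.grab_frame("side"); save(f,"e1.png",(220,110,300,210),6)
f=bot.grab_frame("top"); save(f,"e2.png",(310,130,400,230),6)
```

```text
now [ 0.6268 -0.2424  0.1525] rot [-3.141  0.     1.646] F [ 0.1  0.9 -1.4] w 0.044 t 34.075 q [ 0.76  0.77 -0.81  1.48  0.59  1.15  1.49]
x -0.02 y 0.05 z 6.25  wx -0.0 wy 0.0 wz -0.0
x -0.02 y 0.05 z 12.40  wx -0.0 wy 0.0 wz -0.0
```

View pics/e1.png

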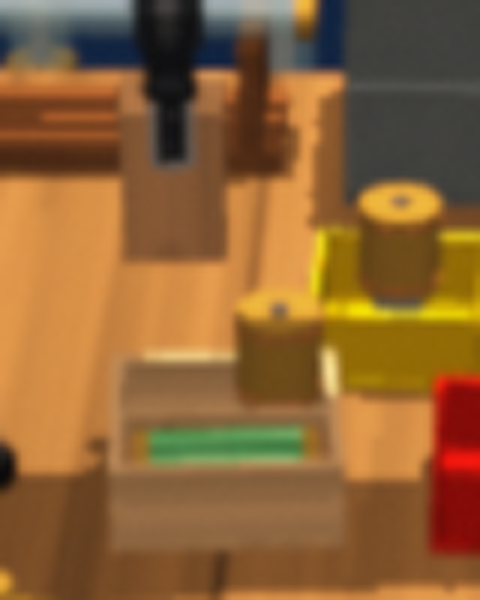

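View pics/e2.png

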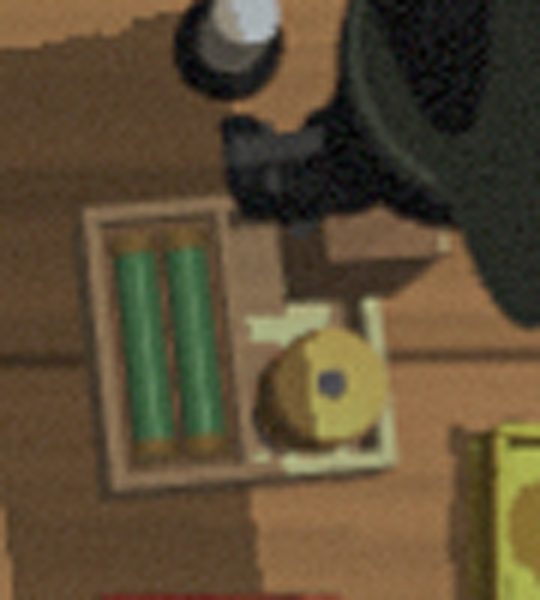

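Call:
{"fn": "jog_arm", "kwargs": {"increments": [{"x": 0, "y": 0.05, "z": 2.5, "wx": 0, "wy": 0, "wz": 0, "claw": 30}, {"x": 0, "y": 0.05, "z": 4, "wx": 0, "wy": 0, "wz": 0, "claw": 30}, {"x": 0, "y": 0.05, "z": 4.8, "wx": 0, "wy": 0, "wz": 0, "claw": 30}, {"x": 0, "y": 0.05, "z": 5.2, "wx": 0, "wy": 0, "wz": 0, "claw": 30}, {"x": 0, "y": 0.05, "z": 5.4, "wx": 0, "wy": 0, "wz": 0, "claw": 30}]}}

```text
clock: 34.8
position: [0.6277, -0.2411, 0.0991]
tool_rot: [3.142, 0.0, 1.648]
force: [0.2, -0.5, -0.8]
grip_width: 0.0441
```

Run:
```python
from h import *
t=B(.024)
rows([(*t,.075,1.646),(*t,.0285,1.646)])
f=bot.grab_frame("side"); save(f,"e3.png",(225,120,290,210),8)
```

```text
now [ 0.6277 -0.2411  0.0991] rot [3.142 0.    1.648] F [ 0.2 -0.5 -0.8] w 0.0441 t 34.8 q [ 0.75  0.82 -0.78  1.52  0.63  1.06  1.46]
x -0.13 y -0.06 z 2.41  wx 0.0 wy 0.0 wz 0.1
x -0.13 y -0.06 z 7.06  wx 0.0 wy 0.0 wz 0.1
```

View pics/e3.png

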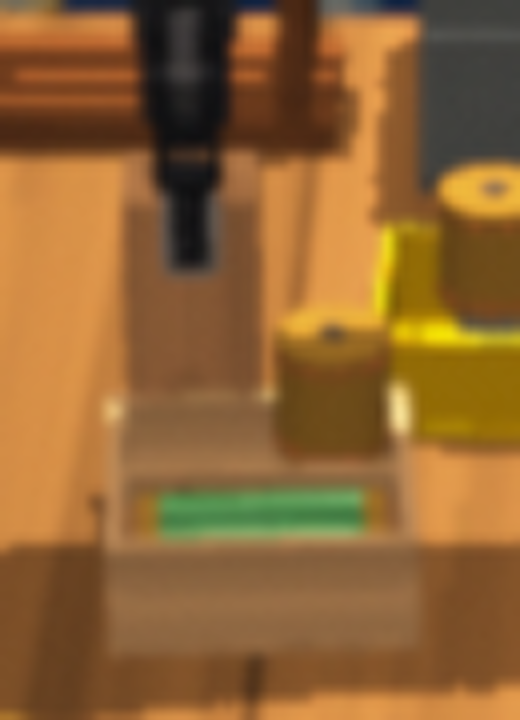

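Call:
{"fn": "jog_arm", "kwargs": {"increments": [{"x": -0.13, "y": -0.06, "z": 1.2, "wx": 0, "wy": 0, "wz": 0, "claw": 30}, {"x": -0.13, "y": -0.06, "z": 2.2, "wx": 0, "wy": 0, "wz": 0, "claw": 30}, {"x": -0.13, "y": -0.06, "z": 2.7, "wx": 0, "wy": 0, "wz": 0, "claw": 30}, {"x": -0.13, "y": -0.06, "z": 3.1, "wx": 0, "wy": 0, "wz": 0, "claw": 30}, {"x": -0.13, "y": -0.06, "z": 3.4, "wx": 0, "wy": 0, "wz": 0, "claw": 30}]}}

```text
clock: 35.48
position: [0.6272, -0.2425, 0.0648]
tool_rot: [-3.142, 0.0, 1.648]
force: [0.2, 0.6, -0.7]
grip_width: 0.0436
```

Run:
```python
from h import *
t=B(.024)
rows([(*t,.0285,1.646)])
f=bot.grab_frame("side"); save(f,"e4.png",(225,120,290,210),8)
```

```text
now [ 0.6272 -0.2425  0.0648] rot [-3.142  0.     1.648] F [ 0.2  0.6 -0.7] w 0.0436 t 35.475 q [ 0.74  0.86 -0.76  1.54  0.67  1.01  1.43]
x -0.00 y 0.00 z 3.63  wx -0.0 wy 0.0 wz 0.1
```

View pics/e4.png

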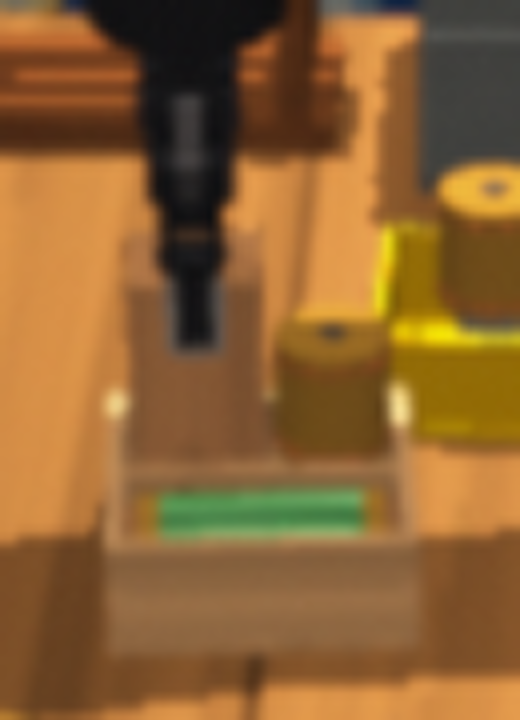

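Call:
{"fn": "jog_arm", "kwargs": {"increments": [{"x": 0, "y": 0, "z": 1, "wx": 0, "wy": 0, "wz": 0, "claw": 30}, {"x": 0, "y": 0, "z": 2, "wx": 0, "wy": 0, "wz": 0, "claw": 30}, {"x": 0, "y": 0, "z": 2.8, "wx": 0, "wy": 0, "wz": 0, "claw": 30}, {"x": 0, "y": 0, "z": 3.3, "wx": 0, "wy": 0, "wz": 0, "claw": 30}, {"x": 0, "y": 0, "z": 3.5, "wx": 0, "wy": 0, "wz": 0, "claw": 30}]}}

```text
clock: 36.15
position: [0.627, -0.2424, 0.0292]
tool_rot: [-3.141, 0.0, 1.648]
force: [-0.2, 0.4, -0.1]
grip_width: 0.0433
```

Run:
```python
from h import *
t=B(.024)
rows([(*t,.0285,1.646)])
f=bot.grab_frame("side"); save(f,"e5.png",(225,120,290,210),8)
```

```text
now [ 0.627  -0.2424  0.0292] rot [-3.141  0.     1.648] F [-0.2  0.4 -0.1] w 0.0433 t 36.15 q [ 0.72  0.91 -0.74  1.55  0.7   0.96  1.41]
x -0.01 y 0.02 z 0.07  wx -0.0 wy 0.0 wz 0.1
```

View pics/e5.png

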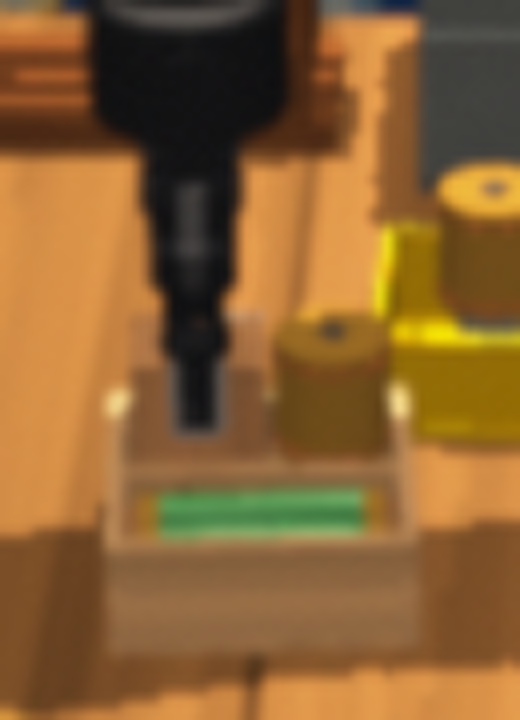

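Call:
{"fn": "jog_arm", "kwargs": {"increments": [{"x": 0, "y": 0, "z": 0.12, "wx": 0, "wy": 0, "wz": 0, "claw": 30}, {"x": 0, "y": 0, "z": 0.12, "wx": 0, "wy": 0, "wz": 0, "claw": 30}, {"x": 0, "y": 0, "z": 0.1, "wx": 0, "wy": 0, "wz": 0, "claw": 65}, {"x": 0, "y": 0, "z": 0.1, "wx": 0, "wy": 0, "wz": 0, "claw": 65}, {"x": 0, "y": 0, "z": -2, "wx": 0, "wy": 0, "wz": 0, "claw": 70}, {"x": 0, "y": 0, "z": -6, "wx": 0, "wy": 0, "wz": 0, "claw": 70}, {"x": 0, "y": 0, "z": -11, "wx": 0, "wy": 0, "wz": 0, "claw": 70}, {"x": -2, "y": -3, "z": -15, "wx": 0, "wy": 0, "wz": 0, "claw": 70}, {"x": 2, "y": -8, "z": -15, "wx": 0, "wy": 0, "wz": 0, "claw": 70}, {"x": 6, "y": -13, "z": -15, "wx": 0, "wy": 0, "wz": 0, "claw": 70}]}}

```text
clock: 37.45
position: [0.494, -0.1935, 0.1806]
tool_rot: [3.141, 0.001, 1.647]
force: [1.5, 0.8, 0.4]
grip_width: 0.06
```

Call:
{"fn": "jog_arm", "kwargs": {"increments": [{"x": 5, "y": -3, "z": 0, "wx": 0, "wy": 0, "wz": 0, "claw": 70}, {"x": 10, "y": -4, "z": 0, "wx": 0, "wy": 0, "wz": 0, "claw": 70}, {"x": 14, "y": -4, "z": 0, "wx": 0, "wy": 0, "wz": 0, "claw": 70}, {"x": 14, "y": -4, "z": 0, "wx": 0, "wy": 0, "wz": 0, "claw": 70}]}}

```text
clock: 37.95
position: [0.4437, -0.0545, 0.1818]
tool_rot: [3.139, 0.003, 1.651]
force: [0.8, -0.0, -0.8]
grip_width: 0.0598
```

Run:
```python
from h import *
rows([])
f=bot.grab_frame("side"); save(f,"z1.png"); save(f,"z2.png",(225,120,325,210),7)
f=bot.grab_frame("top"); save(f,"z3.png",(310,140,450,285),4);save(f,"z4.png")
```

```text
now [ 0.4437 -0.0545  0.1818] rot [3.139e+00 3.000e-03 1.651e+00] F [ 0.8 -0.  -0.8] w 0.0598 t 37.95 q [ 0.78  0.41 -0.99  2.04  0.43  0.92  1.21]
```

View pics/z2.png

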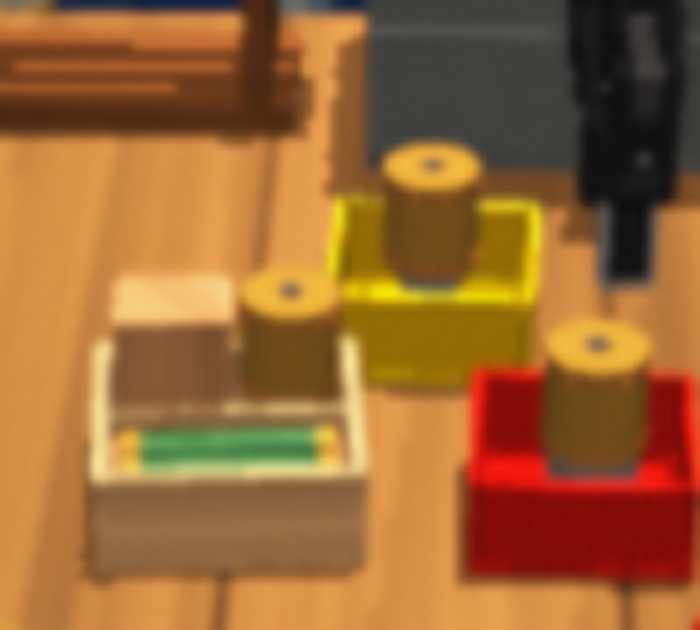

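View pics/z3.png

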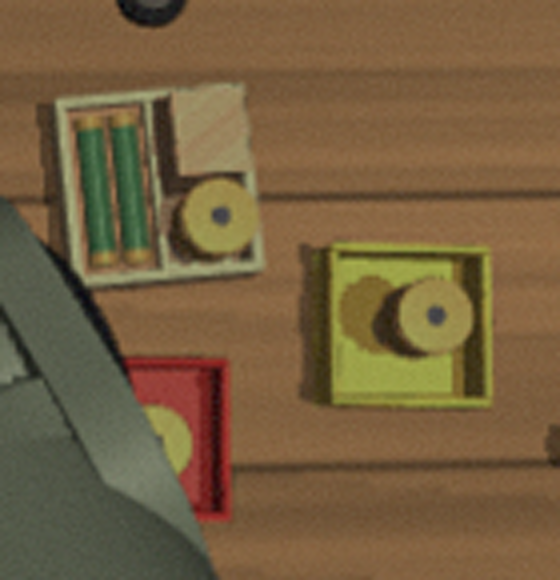

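View pics/z1.png

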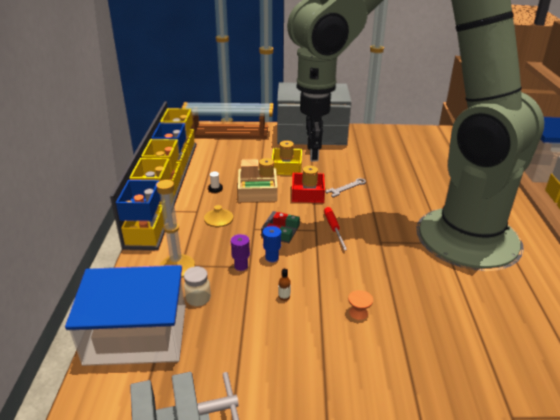

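Run:
```python
from h import *
import pickle
c=cam(pickle.load(open("top0.pkl","rb")))
r,e=fitrect(c,un([(170,92),(243,82),(249,174),(178,178)],310,140,4),.089,.052,.044,.07)
Rm=np.array([[np.cos(CY),np.sin(CY)],[-np.sin(CY),np.cos(CY)]])
print(r,e,Rm@(r[:2]-C0)+[0,.0265])
bot.job_done()
```

```text
[ 0.62633121 -0.24213796  0.06027749] 1.1013704049163948 [0.02313168 0.00044303]
the job is handed in; nothing more can be done
```

All three stems were gauged and put away, the block stands in the bay, and the job was handed in at about 38 s of the 72 s. No verdict was reported.

| Stem, start position | Where it stopped in the gauge | Size | Put away in | Last measured offset from centre |
|---|---|---|---|---|
| (0.453, 0.196) | at the go jaws | 42 mm | red bin | about 4 mm |
| (0.555, 0.217) | passed go, stopped at the no-go step | 35 mm | crate bay | at bay x −28 mm, y about 0 |
| (0.465, 0.304) | ran through to the closed end | 28 mm | yellow bin | about 2 mm |

- **Last checks:** In the final pictures all three stems and the block stand upright and released. The block is at about bay x +23 mm, y 0. I compared the bystanders and the column only by eye in the last side view; none appeared to have moved, and I did not measure them.
- **Force too weak to show the stops:** The wrist force stayed within noise at every stop. I judged the 42 mm stop from the shank no longer moving while the head leaned. For the 35 mm it was the same plus a rise in wrist moment. For the 28 mm it was the moment rise at the closed end.
- **First block grasp failed:** The open fingertips sat about 44 mm behind the reported tool point, more than I had planned for. The fingers closed on top of the block and pressed it with about 42 N. That contact was on the fingertips; whether it counts against the 40 N limit on the gripper's body I cannot tell. I lifted, measured again and regrasped lower, and the block then went in without resistance.

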